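# Load two culture dishes into the spring magazine

### The job

Load the spring magazine with two dishes from the rack: first the red one, pressed down flat past the two orange catches until they hold it by themselves, then the yellow one on top of it in the same way. Press with feeling, so that the dishes are not crushed against each other at the bottom of the stroke, and leave the green dish standing on the rack.

Things in the scene. Friction and masses are not known exactly. Their poses are not given: they have to be found in the camera images.
- magazine: Fixed spring magazine. Origin: centre of its underside, on the stack's axis; z up. Grey base 120 (x) x 90 x 16 mm; four steel posts 8 mm thick at x +-25, y +-17.8, tops 94 mm up, 1.7 mm play round a dish. Orange catches at +-x in blue housings (to 55 mm from the axis, up to 89 mm high). The +-y sides are open for fingers (40 mm between posts). Catches, follower and stop sit in an insert.
- mouth (a point): Centre of the magazine's mouth, on its axis level with the post tops, 94 mm above the underside. HIDDEN: the insert (catches, follower, stop) sits higher in the frame by an amount h of 0 to 12 mm, different every time and not reported. So the depth at which a dish snaps in must be felt. A dish laid between the posts rests loose, its underside about 72 + h (second dish: 69 + h) mm above the magazine's underside.
- follower (a joint): Black spring follower 36 mm across under the stack: how far it is pressed down, 0 to 0.044 m (hard stop). At 0 its top is 72 + h mm above the magazine's underside. Spring 2 N at 0, 11 N at the stop. A dish snaps in 18 mm before the stop if alone, 4 mm before it as second. The push stays below 20 N until the stop. Let go too early, the stack springs back up.
- catch_a (a joint): Orange sprung catch on the magazine's +x side, 24 mm wide, polished: 0 = in (tip 20 mm from the axis), up to 0.008 m pushed out. Sloping top from 73 + h down to 63 + h mm, which a descending dish pushes aside; flat underside at 60 + h mm, which snaps over the dish's top rim once that is lower. Shut fingertips fit between the catches.
- catch_b (a joint): The same catch on the magazine's -x side, facing the first.
- red_dish_center (a point): Centre (half-way up) of the closed dish with the red lid: plastic disc, white below, 50 mm in diameter, 14 mm high, about 30 g, flat on top. z is its axis, up. To be loaded first. Grasp across its diameter.
- yellow_dish_center (a point): Centre of the closed dish with the yellow lid, same size as the red one. To be loaded second, on top of the red one. The dishes must not be squeezed against each other with more than 60 N.
- green_dish_center (a point): Centre of the closed dish with the green lid, same size. Stays on its pedestal on the rack.
- rack: Grey dish rack fixed to the bench, plate 80 (x) x 210 (y) x 8 mm with three round white pedestals (34 mm across, tops 30 mm above the bench) at y = -75, 0 and +75 mm. Origin: centre of its underside, z up. One dish stands on each pedestal, in any order, so their centres are 37 mm above the bench; 25 mm lie free between neighbours, so fingers go best on the +x and -x sides of a dish (rack axes).
Mind the look-alikes: they are no part of the job. Of the things that look like the part that bears red_dish_center, the smallest one is meant.

How it is judged:
On the way, in this order (a step that is already met when the one before it is completed fails the run):
1. the red dish alone is held down flat in the magazine by the catches, untouched (z of red_dish_center in the frame of magazine below 0.07 m and horizontal distance between red_dish_center and magazine below 0.006 m and angle between red_dish_center's own z axis and vertical below 0.08 rad and contact force between red_dish and the arm below 0.1 N and contact force between red_dish and the fingers below 0.1 N and linear speed of red_dish below 0.01 m/s and horizontal distance between yellow_dish_center and magazine above 0.05 m), for 0.3 s.
2. the yellow dish is held down on top of it, untouched (z of yellow_dish_center in the frame of magazine below 0.07 m and horizontal distance between each of yellow_dish_center, red_dish_center and magazine below 0.006 m and angle between each of yellow_dish_center, red_dish_center's own z axis and vertical below 0.08 rad and contact force between each of yellow_dish, red_dish and the arm below 0.1 N and contact force between each of yellow_dish, red_dish and the fingers below 0.1 N and linear speed of each of yellow_dish, red_dish below 0.01 m/s and z of red_dish_center in the frame of magazine below 0.056 m), for 0.3 s.
At the end, for the whole second after the job is handed in: Red dish below (centre under 56 mm above the magazine's underside), yellow on it (under 70 mm), held by the catches, each within 6 mm of the magazine's axis, flat within 0.08 rad, untouched and at rest; green dish within 15 mm of its start (all of step 2 and z of red_dish_center in the frame of magazine above 0.025 m and z of yellow_dish_center in the frame of red_dish_center above 0.01 m and distance of green_dish_center from where it was at the start of the episode below 0.015 m).
It fails at once if the two dishes are squeezed against each other with more than 60 N (contact force between red_dish and yellow_dish above 60 N).
It fails at once if the green dish is moved by more than 15 mm (distance of green_dish_center from where it was at the start of the episode above 0.015 m).
It also fails if it takes over 70 s, if anything falls off the work surface, if the arm or the gripper's body presses on something with over 40 N, if the wrist force passes 120 N, or if a joint passes its speed limit or range.

### The arm

A 6-joint arm with a two-finger parallel gripper is mounted at the origin on the work surface. World frame = base frame: x ahead of the robot, y to its left, z up, the work surface at z = 0. Lengths are in m, angles in rad, forces in N, time in s.
With the tool pointing down it reaches from about 0.25 to 0.775 m from the base axis. Payload 4 kg.
Tool frame: the origin (TCP) lies between the finger pads; the fingertips stand 14 mm ahead of it and the grasp point (between the pads) lies 5 mm behind it (robot.tips_ahead is the distance from the TCP to the fingertips, in m); z points along the fingers, y is the direction in which the jaws open and shut (so a half turn about z gives the same grasp; the last joint's range is limited). The gripper opens to 94 mm and grips with 3 to 60 N. Pads are 16 mm wide; open, the fingers measure 119 mm over their backs; the gripper's body (75 mm by 177 mm) begins 78 mm behind the grasp point.
Start: joints at [-1.348, 0.087, 1.371, -0, 1.684, -0.103], TCP at [0.176, -0.521, 0.22] pointing down, gripper open.
Joint ranges: [-3.1, 3.1], [-0.76, 2.03], [0.27, 2.55], [-1.08, 4.22], [0.17, 2.65], [-2.57, 2.57]. Speed limits (rad/s): [2.79, 2.79, 3.14, 3.14, 3.14, 3.14].

### API

Orientations are given as [roll, pitch, yaw] about the fixed x, y, z axes, in that order (R = Rz(yaw) Ry(pitch) Rx(roll)).
In Python, from bench import robot, optics, job gives the robot as it stands.
- The arm moves only by the tool apply_moves, never from a script. Its argument "moves" is a list of rows, each a list of 3 entries, a list of its own where there are three numbers: the shift along the tool's x, y, z in cm, then the turn, a rotation vector about the tool's x, y, z in rad, then the opening, from 0 (shut) to 1 (fully open). In form: [[[tx, ty, tz], [rx, ry, rz], grip], ...]. A call has exactly 10 rows; each row is the pose to reach, as a shift and turn from the pose commanded when the call began, along the tool's axes at that moment; what a row does not reach only later rows make up. A row lasts 1/12 s, in which the tool goes at most 41.7 mm and 7.16 degrees, less where a joint would pass 70% of its speed; a pose out of reach is approached as far as the arm can. A call with a gripper value outside its range is refused whole. The fingers move at their own pace and stop on an object; the grip force is fixed at half the most. Time passes only in rows, so rows that repeat a pose let the fingers close, or fill a call up. It gives the time, the measured TCP pose, the force and the opening at its end, in the units of the state.
- robot.get_obs(): the state, without advancing time (a new reading comes with each control period).
- optics.snapshot(name): name is "scene" or "top" or "wrist"; returns the picture (400x640x3 uint8, red, green, blue); there is no depth.
- optics.get_calibration(name): a dict with "fx", "fy", "cx", "cy" (pixels), "rvec" (rotation vector, rad) and "tvec" (3), from world to camera coordinates, as OpenCV has them. Camera axes: x right, y down, z forward; pixel columns grow to the right and rows downward; lengths in m; the calibration is good to about 2 mm. The wrist camera is an equidistant fisheye: a pixel r from the principal point sees the ray r / f radians off the axis. A picture is of the moment at which its call begins: read the wrist's pose just before it. get_calibration takes no time and is no camera call; for the wrist camera it gives the pose at the moment of the call.
- job.close_job(): hands the job in, once; it reports no verdict.
The state is a dict: "time": time; "joint_positions": joint angles; "qvel": joint speeds; "joint_torque": joint torques, N m; "tool_pos": TCP position; "ee_rot": TCP orientation; "wrist_force": force on the tool from outside, world axes, zero at the start; "wrist_torque": the same for the moment, N m; "width": finger opening in m.
Only numpy, scipy, OpenCV 4.12 (cv2) and the standard library are available. Lean on these libraries where they do the work, as an engineer would, in place of code of your own. Each camera call takes 0.05 s, during which the arm holds its last target.

## Working session

There is one attempt and no reset: what is moved stays moved. The work goes in short steps, Python scripts to look and compute and a tool call to move; the robot and the scene stay as the last step left them, time stands still between calls to the robot, and variables do not carry over. Pictures are saved under pics/ and viewed, and the job is handed in when it is done.

Besides the shell and the picture viewer there is one more tool, called after "Emit:" as name([rows], argument=value, ...), one row to a line, values as JSON. apply_moves: Moves the arm, as the interface text tells. Its arguments: {"type":"object","properties":{"moves":{"type":"array"}},"required":["moves"]}

```bash
mkdir -p pics; ls; python3 - <<'E'
from bench import robot, optics, job
import cv2
for n in ["scene","top"]:
    im=optics.snapshot(n); cv2.imwrite(f"pics/{n}0.png",im[:,:,::-1])
    c=optics.get_calibration(n); print(n,c)
print(robot.get_obs())
E
```

```text
pics
scene {'fx': 465.04706698050217, 'fy': 465.04706698050217, 'cx': 315.1740784139424, 'cy': 196.94516492864167, 'rvec': array([ 2.04387864,  1.26704935, -0.55957778]), 'tvec': array([-0.2304686 , -0.21306062,  1.32990487])}
top {'fx': 425.394276071562, 'fy': 425.394276071562, 'cx': 319.6016514359466, 'cy': 199.66092293955967, 'rvec': array([ 2.20401396, -2.15035676,  0.03369693]), 'tvec': array([0.02456925, 0.47175834, 1.00523286])}
{'time': 0.1, 'joint_positions': array([-1.34812981e+00,  8.78717473e-02,  1.37210771e+00, -3.04477748e-05,
        1.68361021e+00, -1.03106673e-01]), 'qvel': array([-0.00015462, -0.00273964, -0.00385258,  0.00054749,  0.00069854,
       -0.00035518]), 'joint_torque': array([ 1.49185173e-03, -3.41252875e+01, -3.03300905e+01,  7.18964380e-02,
        3.04675859e-02, -9.98341966e-05]), 'tool_pos': array([ 0.17589947, -0.52061083,  0.21842399]), 'ee_rot': array([-3.13960313e+00, -1.75440831e-04,  3.25769619e-01]), 'wrist_force': array([ 0.38666492, -1.22730468, -0.01631357]), 'wrist_torque': array([ 0.02392596,  0.01430259, -0.00876768]), 'width': 0.09407674779761648}
```

View pics/scene0.png

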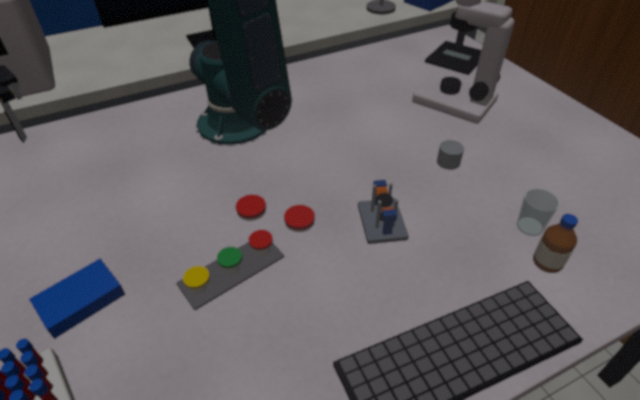

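View pics/top0.png

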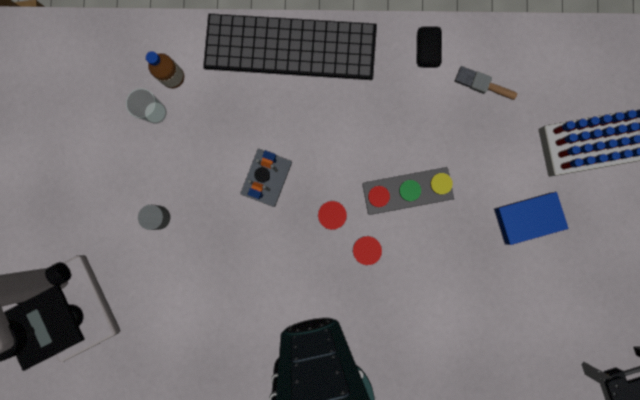

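The scene picture shows the rack with yellow (196,276), green (230,257) and red (261,240). Two bigger red discs lie loose on the bench and are look-alikes. The magazine is at about (383,215). In the top view the magazine is at (266,177) and the rack dishes are at (379,196), (410,190) and (442,183). I'll enlarge both.

```bash
python3 - <<'E'
import cv2
a=cv2.imread("pics/top0.png")
b=cv2.resize(a[140:220,230:310],None,fx=7,fy=7,interpolation=cv2.INTER_CUBIC); cv2.imwrite("pics/t_mag.png",b)
b=cv2.resize(a[155:225,355:465],None,fx=7,fy=7,interpolation=cv2.INTER_CUBIC); cv2.imwrite("pics/t_rack.png",b)
a=cv2.imread("pics/scene0.png")
b=cv2.resize(a[170:250,340:420],None,fx=7,fy=7,interpolation=cv2.INTER_CUBIC); cv2.imwrite("pics/s_mag.png",b)
E
```

```text
(no output)
```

View pics/t_mag.png

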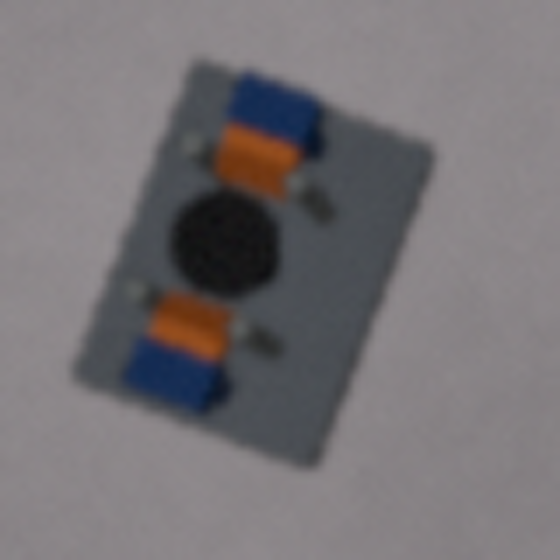

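View pics/t_rack.png

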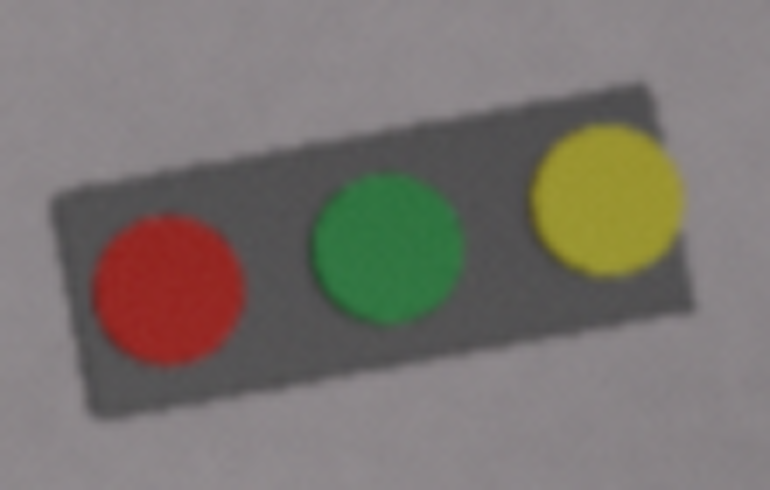

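View pics/s_mag.png

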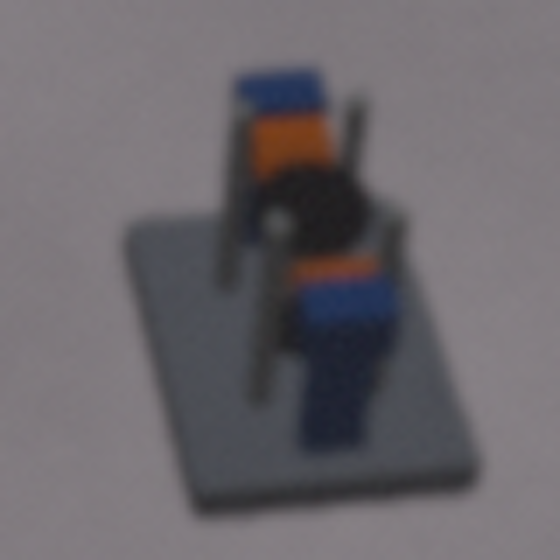

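```bash
cat > h.py <<'E'
import numpy as np, cv2
from bench import robot, optics, job
def ray(name,uv,z,c=None):
    c=c or optics.get_calibration(name)
    R=cv2.Rodrigues(np.array(c['rvec']))[0]; t=np.array(c['tvec'])
    uv=np.atleast_2d(uv).astype(float)
    n=np.c_[(uv[:,0]-c['cx'])/c['fx'],(uv[:,1]-c['cy'])/c['fy']]
    if name=='wrist':
        r=np.linalg.norm(n,axis=1,keepdims=True); s=np.where(r>1e-9,np.sin(r)/np.maximum(r,1e-9),1)
        d=np.c_[n*s,np.cos(r)]
    else: d=np.c_[n,np.ones(len(n))]
    d=d@R; o=-R.T@t
    return o+d*((z-o[2])/d[:,2])[:,None]
def blob(im,col):
    h=cv2.cvtColor(im,cv2.COLOR_RGB2HSV).astype(int)
    H,S,V=h[...,0],h[...,1],h[...,2]
    m={'red':((H<6)|(H>174)),'green':(H>45)&(H<85),'yellow':(H>22)&(H<38)}[col]&(S>110)&(V>60)
    n,l,st,ce=cv2.connectedComponentsWithStats(m.astype(np.uint8))
    return sorted([(int(st[i,4]),ce[i].round(2).tolist()) for i in range(1,n) if st[i,4]>60],reverse=True)
E
python3 - <<'E'
from h import *
np.set_printoptions(precision=4,suppress=True)
for n in ['top','scene']:
    im=cv2.imread(f'pics/{n}0.png')[:,:,::-1].copy()
    for c in ['red','green','yellow']:
        for a,p in blob(im,c):
            if a<2000: print(n,c,a,p,ray(n,p,0.044)[0])
t=lambda q:np.array(q)/7-0.43
C=ray('top',t([(197,60),(435,150),(318,467),(78,378)])+[230,140],.016)
print(C,C.mean(0)); d=lambda a,b:(np.linalg.norm(a-b),np.arctan2(*(a-b)[[1,0]]))
print(d(C[0],C[1]),d(C[1],C[2]),d(C[0],C[3]),d(C[3],C[2]))
P=ray('top',t([(198,147),(300,187),(140,292),(240,328)])+[230,140],.094)
print(P,P.mean(0),d(P[0],P[1]),d(P[0],P[2]),d(P[1],P[3]))
P=ray('scene',t([(245,108),(358,100),(277,225),(398,220)])+[340,170],.094)
print('scene',P,P.mean(0))
C=ray('scene',t([(130,225),(360,205),(475,470),(200,495)])+[340,170],.016); print(C.mean(0))
R=ray('top',t([(52,197),(647,85),(692,308),(95,418)])+[355,155],.008); print(R,R.mean(0),d(R[0],R[1]),d(R[1],R[2]))
E
```

```text
top red 649 [366.91, 250.24] [ 0.3552 -0.0767  0.044 ]
top red 626 [331.89, 214.78] [0.4348 0.0059 0.044 ]
top red 368 [378.56, 196.0] [ 0.481  -0.1012  0.044 ]
top green 342 [409.85, 190.11] [ 0.4964 -0.1732  0.044 ]
top yellow 365 [441.08, 183.24] [ 0.514  -0.2449  0.044 ]
scene red 573 [298.99, 216.66] [ 0.4624 -0.0073  0.044 ]
scene red 540 [250.26, 205.83] [ 0.384  -0.0891  0.044 ]
scene red 363 [260.05, 239.28] [ 0.4847 -0.105   0.044 ]
scene green 366 [229.12, 256.88] [ 0.5001 -0.1763  0.044 ]
scene yellow 465 [195.82, 276.68] [ 0.5176 -0.2484  0.044 ]
[[0.5922 0.1892 0.016 ]
 [0.5627 0.1058 0.016 ]
 [0.4525 0.1427 0.016 ]
 [0.4811 0.2265 0.016 ]] [0.5221 0.166  0.016 ]
(np.float64(0.08848205995044346), np.float64(1.2298986871545983)) (np.float64(0.11622868901067003), np.float64(-0.3234986658901224)) (np.float64(0.11726623867062999), np.float64(-0.32400197481184495)) (np.float64(0.088529111235808), np.float64(1.241628483386462))
[[0.5504 0.1738 0.094 ]
 [0.5382 0.1408 0.094 ]
 [0.5035 0.1908 0.094 ]
 [0.4928 0.1585 0.094 ]] [0.5212 0.166  0.094 ] (np.float64(0.035179022802135064), np.float64(1.219071670201658)) (np.float64(0.04977631040060769), np.float64(-0.34707003279045695)) (np.float64(0.04874897506711765), np.float64(-0.3706881480174641))
scene [[0.4947 0.157  0.094 ]
 [0.5072 0.1895 0.094 ]
 [0.5426 0.1388 0.094 ]
 [0.5568 0.1714 0.094 ]] [0.5253 0.1642 0.094 ]
[0.5245 0.1619 0.016 ]
[[ 0.5148 -0.0648  0.008 ]
 [ 0.558  -0.2678  0.008 ]
 [ 0.4816 -0.2837  0.008 ]
 [ 0.439  -0.081   0.008 ]] [ 0.4983 -0.1743  0.008 ] (np.float64(0.20754414024371115), np.float64(1.7806419711420205)) (np.float64(0.07798396961966082), np.float64(0.20456643839636118))
```

```bash
cat >> h.py <<'E'
from scipy.spatial.transform import Rotation as Ro
np.set_printoptions(precision=4,suppress=True)
def plan(x,y,z,yaw):
    o=robot.get_obs(); R=Ro.from_euler('xyz',o['ee_rot'])
    T=Ro.from_euler('xyz',[np.pi,0,yaw])
    print('t',o['time'],'pos',o['tool_pos'],'rot',o['ee_rot'],'F',o['wrist_force'],'w',o['width'])
    print('shift cm',R.inv().apply(np.array([x,y,z])-o['tool_pos'])*100,'turn',(R.inv()*T).as_rotvec())
E
python3 - <<'E'
from h import *
plan(.483,-.103,.2,1.788)
E
```

```text
t 0.1 pos [ 0.1759 -0.5206  0.2184] rot [-3.1396 -0.0002  0.3258] F [ 0.3867 -1.2273 -0.0163] w 0.09407674779761648
shift cm [ 42.4597 -29.7325   1.909 ] turn [-0.0015 -0.0016 -1.4622]
```

Emit:
apply_moves([
  [[4,-2.8,0.2],[0,0,-0.12],1],
  [[7.5,-5.2,0.4],[0,0,-0.24],1],
  [[11,-7.7,0.6],[0,0,-0.36],1],
  [[14.5,-10.1,0.8],[0,0,-0.48],1],
  [[18,-12.6,1],[0,0,-0.6],1],
  [[21.5,-15,1.2],[0,0,-0.72],1],
  [[25,-17.5,1.4],[0,0,-0.84],1],
  [[28.5,-20,1.5],[0,0,-0.96],1],
  [[32,-22.4,1.7],[0,0,-1.08],1],
  [[35.5,-24.8,1.9],[0,0,-1.2],1],
])

```text
time: 0.93
tool_pos: [0.4235, -0.1839, 0.2009]
ee_rot: [-3.141, 0.0, 1.532]
wrist_force: [-0.0, -0.6, 0.1]
width: 0.0937
```

```bash
python3 - <<'E'
from h import *
plan(.483,-.103,.2,1.788)
E
```

```text
t 0.9333 pos [ 0.4235 -0.1839  0.2009] rot [-3.1415  0.0001  1.5317] F [-0.0093 -0.5854  0.0602] w 0.09365414966778542
shift cm [8.3184 5.6316 0.0918] turn [-0.0001  0.0001 -0.2563]
```

Emit:
apply_moves([
  [[3.5,2.3,0],[0,0,-0.12],1],
  [[6,4,0],[0,0,-0.2],1],
  [[8.3,5.6,0],[0,0,-0.256],1],
  [[8.3,5.6,0],[0,0,-0.256],1],
  [[8.3,5.6,0],[0,0,-0.256],1],
  [[8.3,5.6,0],[0,0,-0.256],1],
  [[8.3,5.6,0],[0,0,-0.256],1],
  [[8.3,5.6,0],[0,0,-0.256],1],
  [[8.3,5.6,0],[0,0,-0.256],1],
  [[8.3,5.6,0],[0,0,-0.256],1],
])

```text
time: 1.77
tool_pos: [0.4823, -0.1064, 0.2014]
ee_rot: [3.141, 0.0, 1.78]
wrist_force: [0.2, -1.4, -0.5]
width: 0.0939
```

```bash
python3 - <<'E'
from h import *
plan(.483,-.103,.2,1.788)
c=optics.get_calibration('wrist'); print(c, -cv2.Rodrigues(c['rvec'])[0].T@c['tvec'])
im=optics.snapshot('wrist'); cv2.imwrite('pics/w1.png',im[:,:,::-1])
for col in ['red','green','yellow']:
    for a,p in blob(im,col): print(col,a,p,ray('wrist',p,.044,c)[0])
E
```

```text
t 1.7667 pos [ 0.4823 -0.1064  0.2014] rot [3.1414 0.0003 1.7801] F [ 0.2492 -1.3595 -0.4976] w 0.0939180152890294
shift cm [0.3128 0.1424 0.1375] turn [ 0.0002  0.0003 -0.0079]
{'fx': 309.70691628693146, 'fy': 309.70691628693146, 'cx': 314.77785855447996, 'cy': 200.64315431011232, 'rvec': array([-2.8546, -0.2994, -0.0419]), 'tvec': array([-0.4491, -0.2198,  0.3187])} [ 0.4652 -0.03    0.3664]
red 2908 [294.96, 80.77] [0.4378 0.0023 0.044 ]
red 2544 [213.11, 140.76] [ 0.3633 -0.0754  0.044 ]
red 1703 [315.11, 185.31] [ 0.4809 -0.1014  0.044 ]
green 1325 [315.15, 248.42] [ 0.4962 -0.1733  0.044 ]
yellow 874 [317.04, 299.12] [ 0.513  -0.2407  0.044 ]
```

View pics/w1.png

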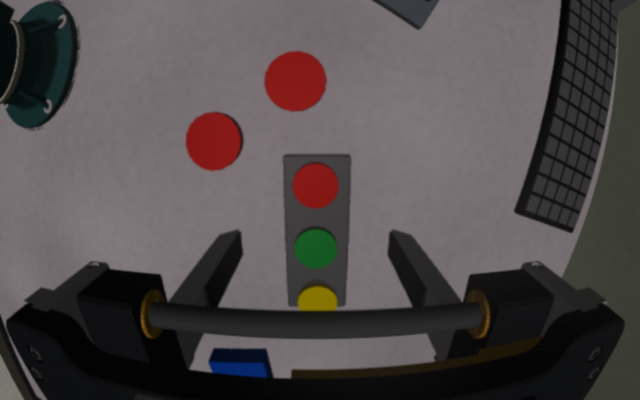

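```bash
python3 - <<'E'
from h import *
plan(.4815,-.102,.032,1.788)
E
```

```text
t 1.8167 pos [ 0.4823 -0.1062  0.2014] rot [3.1414 0.0003 1.7804] F [-0.7786  0.2326 -1.1554] w 0.093854808869442
shift cm [ 0.4335  0.0028 16.9357] turn [ 0.0002  0.0003 -0.0076]
```

Emit:
apply_moves([
  [[0.4,0,3],[0,0,-0.008],1],
  [[0.4,0,6],[0,0,-0.008],1],
  [[0.4,0,9.5],[0,0,-0.008],1],
  [[0.4,0,12],[0,0,-0.008],1],
  [[0.4,0,14],[0,0,-0.008],1],
  [[0.4,0,15.5],[0,0,-0.008],1],
  [[0.4,0,16.2],[0,0,-0.008],1],
  [[0.4,0,16.7],[0,0,-0.008],1],
  [[0.4,0,16.8],[0,0,-0.008],1],
  [[0.4,0,16.8],[0,0,-0.008],1],
])

```text
time: 2.65
tool_pos: [0.4823, -0.1019, 0.0339]
ee_rot: [3.141, 0.001, 1.79]
wrist_force: [-0.0, 0.8, 0.1]
width: 0.094
```

```bash
python3 - <<'E'
from h import *
plan(.4815,-.102,.032,1.788)
c=optics.get_calibration('wrist')
im=optics.snapshot('wrist'); cv2.imwrite('pics/w2.png',im[:,:,::-1])
for a,p in blob(im,'red'): print(a,p,ray('wrist',p,.044,c)[0])
E
```

```text
t 2.65 pos [ 0.4823 -0.1019  0.0339] rot [3.1406 0.0007 1.7896] F [-0.0412  0.7567  0.1037] w 0.09396663898407756
shift cm [ 0.0112 -0.0789  0.1948] turn [0.001  0.0007 0.0016]
10254 [278.02, 57.14] [ 0.4403 -0.0001  0.044 ]
6559 [138.1, 167.82] [ 0.372  -0.0708  0.044 ]
5562 [313.81, 258.0] [ 0.4806 -0.1003  0.044 ]
```

View pics/w2.png

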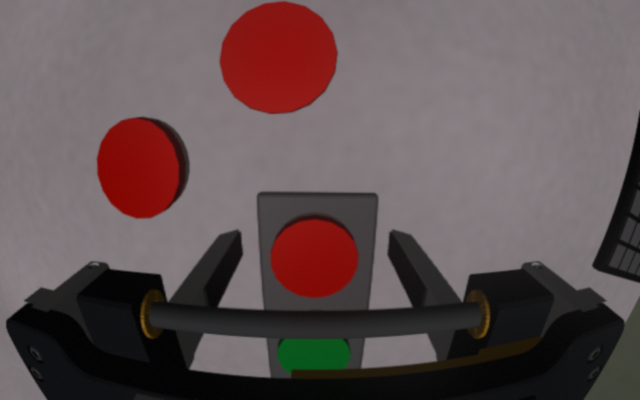

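Emit:
apply_moves([
  [[0.08,-0.08,0.15],[0,0,0],1],
  [[0.08,-0.08,0.15],[0,0,0],0.6],
  [[0.08,-0.08,0.15],[0,0,0],0.4],
  [[0.08,-0.08,0.15],[0,0,0],0.4],
  [[0.08,-0.08,0.15],[0,0,0],0.4],
  [[0.08,-0.08,0.15],[0,0,0],0.3],
  [[0.08,-0.08,0.15],[0,0,0],0.3],
  [[0.08,-0.08,0.15],[0,0,0],0.3],
  [[0.08,-0.08,0.15],[0,0,0],0.3],
  [[0.08,-0.08,0.15],[0,0,0],0.3],
])

```text
time: 3.53
tool_pos: [0.4808, -0.101, 0.0317]
ee_rot: [-3.142, 0.0, 1.79]
wrist_force: [0.4, -0.0, -0.6]
width: 0.0494
```

```bash
python3 - <<'E'
from h import *
plan(.523,.165,.16,1.236)
E
```

```text
t 3.5333 pos [ 0.4808 -0.101   0.0317] rot [-3.1416  0.0001  1.7898] F [ 0.4082 -0.0443 -0.5652] w 0.04944794077053005
shift cm [ 25.0508   9.8988 -12.8313] turn [-0.      0.0001  0.5538]
```

Emit:
apply_moves([
  [[0,0,-3],[0,0,0],0.3],
  [[0,0,-7],[0,0,0],0.3],
  [[0.5,0.2,-11],[0,0,0.1],0.3],
  [[3.5,2.5,-12.8],[0,0,0.2],0.3],
  [[7,4.5,-12.8],[0,0,0.3],0.3],
  [[10,6.5,-12.8],[0,0,0.4],0.3],
  [[12.5,8,-12.8],[0,0,0.5],0.3],
  [[14,9,-12.8],[0,0,0.55],0.3],
  [[15,9.9,-12.8],[0,0,0.554],0.3],
  [[15,9.9,-12.8],[0,0,0.554],0.3],
])

```text
time: 4.37
tool_pos: [0.5454, 0.0692, 0.1593]
ee_rot: [-3.141, -0.001, 1.239]
wrist_force: [-0.4, -0.7, -0.2]
width: 0.0494
```

```bash
python3 - <<'E'
from h import *
plan(.523,.165,.16,1.236)
c=optics.get_calibration('wrist'); print(c)
im=optics.snapshot('wrist'); cv2.imwrite('pics/w3.png',im[:,:,::-1])
for a,p in blob(im,'red'): print(a,p,ray('wrist',p,.044,c)[0])
cv2.imwrite('pics/w3m.png',cv2.resize(im[60:200,230:430,::-1],None,fx=4,fy=4,interpolation=cv2.INTER_CUBIC))
E
```

```text
t 4.3667 pos [0.5454 0.0692 0.1593] rot [-3.1411 -0.0007  1.2391] F [-0.4291 -0.7089 -0.2493] w 0.0493728758997609
shift cm [ 8.3284 -5.2329 -0.063 ] turn [-0.0005 -0.0007  0.0031]
{'fx': 309.70691628693146, 'fy': 309.70691628693146, 'cx': 314.77785855447996, 'cy': 200.64315431011232, 'rvec': array([-2.8337,  0.4745,  0.0652]), 'tvec': array([-0.4925,  0.2221,  0.3986])}
5629 [314.42, 261.15] [0.5238 0.0094 0.044 ]
713 [229.2, 264.18] [0.4382 0.0332 0.044 ]
```

View pics/w3.png

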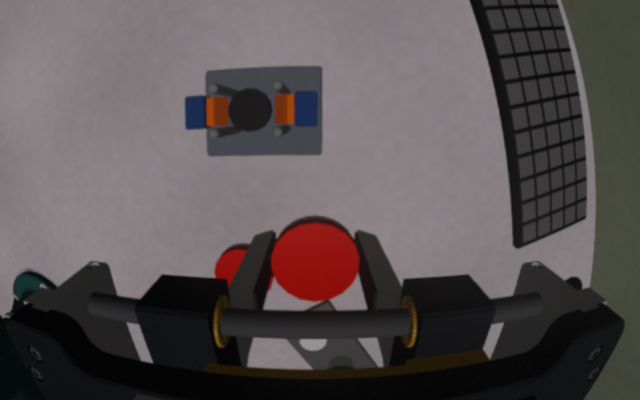

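The dish is held at (314,261). The magazine is ahead, with its housings left and right (195,112 and 305,108). Its x axis therefore runs along the jaws, so I need a quarter turn more: tool yaw ≈ 2.81. I'll measure the magazine in the enlarged crop.

View pics/w3m.png

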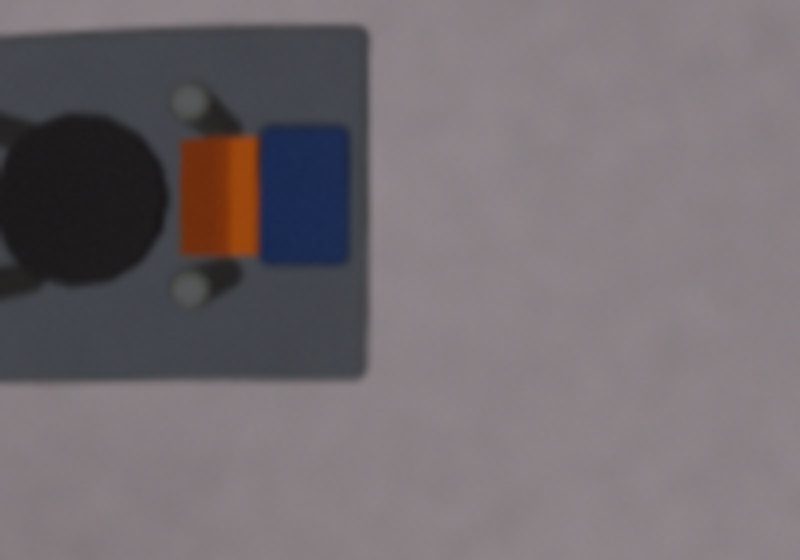

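```bash
python3 - <<'E'
import cv2
im=cv2.imread('pics/w3.png')
cv2.imwrite('pics/w3n.png',cv2.resize(im[60:165,180:330],None,fx=5,fy=5,interpolation=cv2.INTER_CUBIC))
E
```

```text
(no output)
```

View pics/w3n.png

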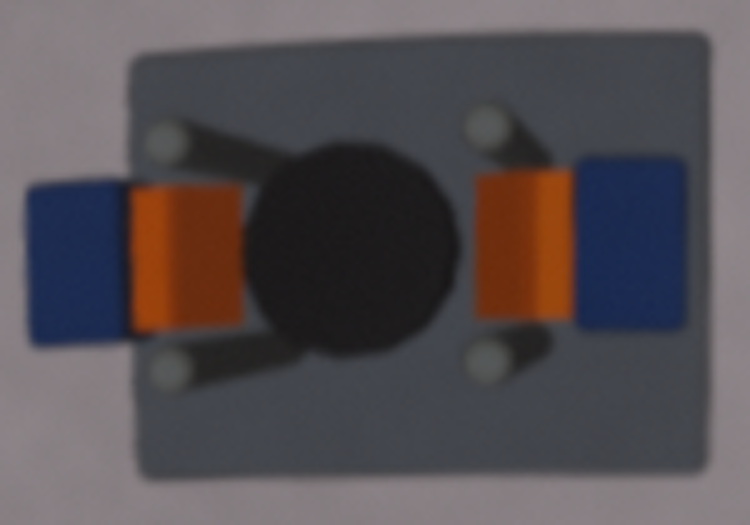

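```bash
python3 - <<'E'
from h import *
c={'fx': 309.70691628693146, 'fy': 309.70691628693146, 'cx': 314.77785855447996, 'cy': 200.64315431011232, 'rvec': np.array([-2.8337,  0.4745,  0.0652]), 'tvec': np.array([-0.4925,  0.2221,  0.3986])}
t=lambda q:np.array(q)/5-0.4+[180,60]
P=ray('wrist',t([(168,142),(487,127),(172,369),(488,360)]),.094,c)
print(P,P.mean(0),'yaw',[np.arctan2(*(a-b)[[1,0]]) for a,b in((P[1],P[0]),(P[3],P[2]),(P[0],P[2]),(P[1],P[3]))],[np.linalg.norm(a-b) for a,b in((P[1],P[0]),(P[3],P[2]),(P[0],P[2]),(P[1],P[3]))])
C=ray('wrist',t([(131,57),(709,33),(706,472),(143,478)]),.016,c)
print(C.mean(0),np.arctan2(*(C[1]-C[0]+C[2]-C[3])[[1,0]]))
for h in (0,6,12):
  F=ray('wrist',t([(353,249),(246,249),(460,249),(353,142),(353,356)]),.072+h/1000,c)
  print(h,F[0],np.linalg.norm(F[1]-F[2]),np.linalg.norm(F[3]-F[4]))
D=ray('wrist',[314.42,261.15],.1713,c)[0]; print('dish',D, 'tcp .5454 .0692')
d=D[:2]-[.5454,.0692]; y=1.239; print(d@[np.cos(y),np.sin(y)],d@[np.sin(y),-np.cos(y)])
E
```

```text
[[0.5054 0.191  0.094 ]
 [0.5518 0.1746 0.094 ]
 [0.4938 0.1579 0.094 ]
 [0.5403 0.1416 0.094 ]] [0.5228 0.1663 0.094 ] yaw [np.float64(-0.3401328360699311), np.float64(-0.3366194874968563), np.float64(1.232317869094794), np.float64(1.2344300307916944)] [np.float64(0.0491591390924984), np.float64(0.04923290255943034), np.float64(0.035087583351651984), np.float64(0.034914811007613115)]
[0.5229 0.1665 0.016 ] -0.3373399465517781
0 [0.5227 0.1666 0.072 ] 0.03594756629048058 0.035444737299151534
6 [0.5238 0.166  0.078 ] 0.03509270842194335 0.03460183705011753
12 [0.525  0.1654 0.084 ] 0.03423785055340614 0.033758936801083446
dish [0.5449 0.07   0.1713] tcp .5454 .0692
0.0006245806770812511 -0.0007478103391074988
```

```bash
python3 - <<'E'
from h import *
plan(.5232,.1661,.135,-0.338+np.pi)
E
```

```text
t 4.4167 pos [0.5448 0.0677 0.1593] rot [-3.1408  0.0007  1.2383] F [ 0.506  -0.8377 -0.6843] w 0.049562675107959905
shift cm [ 8.5942 -5.2533  2.4241] turn [-0.0011 -0.     -1.5653]
```

Emit:
apply_moves([
  [[1,-0.6,0],[0,0,-0.12],0.3],
  [[2,-1.2,0],[0,0,-0.24],0.3],
  [[3,-1.8,0],[0,0,-0.36],0.3],
  [[4,-2.4,0],[0,0,-0.48],0.3],
  [[5,-3,0],[0,0,-0.6],0.3],
  [[6,-3.7,0],[0,0,-0.72],0.3],
  [[7,-4.3,0],[0,0,-0.84],0.3],
  [[8,-4.9,0],[0,0,-0.96],0.3],
  [[8.6,-5.25,0],[0,0,-1.08],0.3],
  [[8.6,-5.25,0],[0,0,-1.2],0.3],
])

```text
time: 5.25
tool_pos: [0.523, 0.1652, 0.1596]
ee_rot: [-3.141, -0.0, 2.442]
wrist_force: [-0.0, -0.5, 0.4]
width: 0.0494
```

```bash
python3 - <<'E'
from h import *
plan(.5232,.1661,.135,-0.338+np.pi)
E
```

```text
t 5.25 pos [0.523  0.1652 0.1596] rot [-3.1412 -0.0003  2.4421] F [-0.0074 -0.5359  0.4105] w 0.04943007238857071
shift cm [0.0375 0.0836 2.4641] turn [-0.0004 -0.0004 -0.3615]
```

Emit:
apply_moves([
  [[0.03,0.08,0.5],[0,0,-0.12],0.3],
  [[0.03,0.08,1],[0,0,-0.24],0.3],
  [[0.03,0.08,1.6],[0,0,-0.36],0.3],
  [[0.03,0.08,2.1],[0,0,-0.36],0.3],
  [[0.03,0.08,2.4],[0,0,-0.36],0.3],
  [[0.03,0.08,2.4],[0,0,-0.36],0.3],
  [[0.03,0.08,2.4],[0,0,-0.36],0.3],
  [[0.03,0.08,2.4],[0,0,-0.36],0.3],
  [[0.03,0.08,2.4],[0,0,-0.36],0.3],
  [[0.03,0.08,2.4],[0,0,-0.36],0.3],
])

```text
time: 6.08
tool_pos: [0.5241, 0.1662, 0.1361]
ee_rot: [3.141, 0.001, 2.795]
wrist_force: [-0.5, -0.0, -0.3]
width: 0.0491
```

```bash
python3 - <<'E'
from h import *
plan(.5232,.1661,.135,-0.338+np.pi)
c=optics.get_calibration('wrist'); print(c)
im=optics.snapshot('wrist'); cv2.imwrite('pics/w4.png',im[:,:,::-1])
print(blob(im,'red'))
cv2.imwrite('pics/w4m.png',cv2.resize(im[180:340,210:410,::-1],None,fx=4,fy=3.75,interpolation=cv2.INTER_CUBIC))
plan(.5232,.1661,.135,-0.338+np.pi)
E
```

```text
t 6.0833 pos [0.5241 0.1662 0.1361] rot [3.1413 0.0006 2.7953] F [-0.4884 -0.0374 -0.3199] w 0.04909861421046364
shift cm [ 0.0767 -0.0382  0.1114] turn [ 0.0003  0.0006 -0.0083]
{'fx': 309.70691628693146, 'fy': 309.70691628693146, 'cx': 314.77785855447996, 'cy': 200.64315431011232, 'rvec': array([-2.381 , -1.6717, -0.2308]), 'tvec': array([-0.3338, -0.4254,  0.1932])}
[(5554, [314.67, 261.02]), (2747, [141.82, 173.02]), (1740, [67.25, 136.47])]
t 6.1333 pos [0.524  0.1662 0.1361] rot [3.1414 0.0006 2.7955] F [-0.5972 -0.9235  0.7293] w 0.04925922564493151
shift cm [ 0.0729 -0.0393  0.1059] turn [ 0.0002  0.0006 -0.008 ]
```

View pics/w4.png

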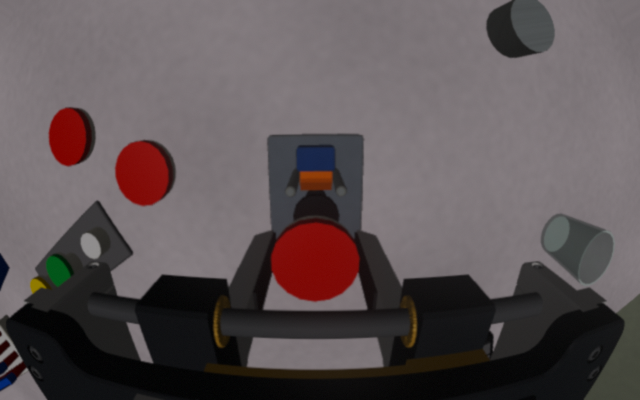

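View pics/w4m.png

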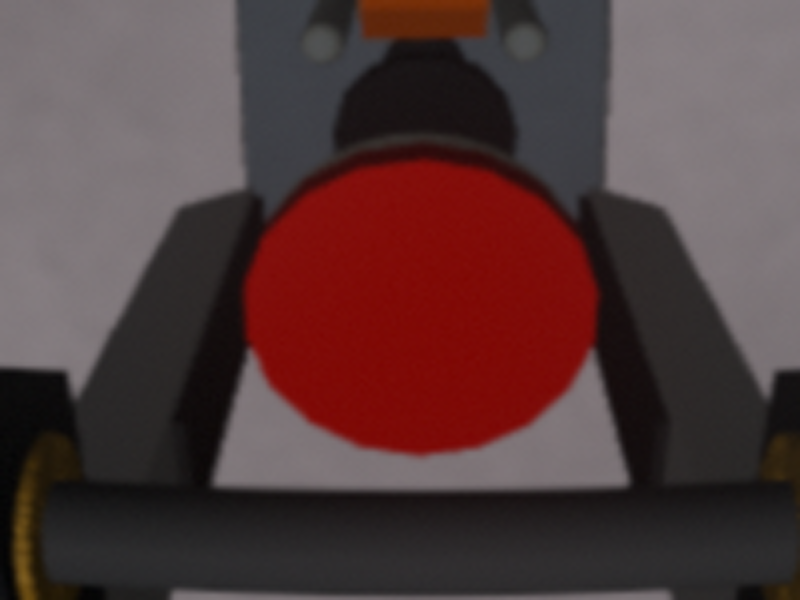

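```bash
python3 - <<'E'
from h import *
c={'fx': 309.70691628693146, 'fy': 309.70691628693146, 'cx': 314.77785855447996, 'cy': 200.64315431011232, 'rvec': np.array([-2.381 , -1.6717, -0.2308]), 'tvec': np.array([-0.3338, -0.4254,  0.1932])}
P=ray('wrist',[(289.9,190.8),(340.9,190.8)],.094,c); y=2.7955
tx=np.array([np.cos(y),np.sin(y)]);ty=np.array([np.sin(y),-np.cos(y)])
m=P.mean(0)[:2]; my=-.338+np.pi; M=m-.025*np.array([np.cos(my),np.sin(my)])
D=ray('wrist',[314.67,261.02],.1361+.012,c)[0][:2]; T=np.array([.5241,.1662])
print('mag',M,np.linalg.norm(P[0]-P[1]),'yaw',np.arctan2(*(P[0]-P[1])[[1,0]]),'dish',D,'D-T tool',(D-T)@tx,(D-T)@ty,'M-D tool',(M-D)@tx,(M-D)@ty,'M-T',(M-T)@tx,(M-T)@ty)
E
```

```text
mag [0.5212 0.1673] 0.03520197409565431 yaw -1.917351487147461 dish [0.5223 0.1662] D-T tool 0.0016874241924740407 -0.0006390504216754108 M-D tool 0.001386241000977702 0.0007382668160974436 M-T 0.003073665193451742 9.921639442203299e-05
```

Emit:
apply_moves([
  [[0.04,0.03,0.6],[0,0,-0.01],0.3],
  [[0.04,0.03,1.3],[0,0,-0.01],0.3],
  [[0.04,0.03,2],[0,0,-0.01],0.3],
  [[0.04,0.03,2.6],[0,0,-0.01],0.3],
  [[0.04,0.03,3.1],[0,0,-0.01],0.3],
  [[0.04,0.03,3.5],[0,0,-0.01],0.3],
  [[0.04,0.03,3.7],[0,0,-0.01],0.3],
  [[0.04,0.03,3.7],[0,0,-0.01],0.3],
  [[0.04,0.03,3.7],[0,0,-0.01],0.3],
  [[0.04,0.03,3.7],[0,0,-0.01],0.3],
])

```text
time: 6.97
tool_pos: [0.5239, 0.1666, 0.0992]
ee_rot: [3.141, 0.001, 2.806]
wrist_force: [0.0, -0.8, -0.6]
width: 0.0495
```

```bash
python3 - <<'E'
from h import *
plan(.5232,.1661,.135,-0.338+np.pi)
c=optics.get_calibration('wrist'); print(c)
im=optics.snapshot('wrist'); cv2.imwrite('pics/w5.png',im[:,:,::-1])
print(blob(im,'red'))
cv2.imwrite('pics/w5m.png',cv2.resize(im[150:310,215:415,::-1],None,fx=4,fy=3.75,interpolation=cv2.INTER_CUBIC))
plan(.5232,.1661,.135,-0.338+np.pi)
E
```

```text
t 6.9667 pos [0.5239 0.1666 0.0992] rot [3.1412 0.0008 2.8058] F [ 0.0054 -0.7849 -0.6297] w 0.049496077367153335
shift cm [ 0.0445 -0.0721 -3.5818] turn [0.0004 0.0008 0.0022]
{'fx': 309.70691628693146, 'fy': 309.70691628693146, 'cx': 314.77785855447996, 'cy': 200.64315431011232, 'rvec': array([-2.3728, -1.6844, -0.2327]), 'tvec': array([-0.3296, -0.4184,  0.1567])}
[(5541, [314.66, 260.9]), (3193, [122.52, 178.92]), (1878, [45.72, 137.67])]
t 7.0167 pos [0.5239 0.1666 0.0992] rot [3.1411 0.0009 2.8058] F [-0.4049 -0.5432 -0.0296] w 0.04946348678350557
shift cm [ 0.0452 -0.0733 -3.5779] turn [0.0004 0.0009 0.0022]
```

View pics/w5m.png

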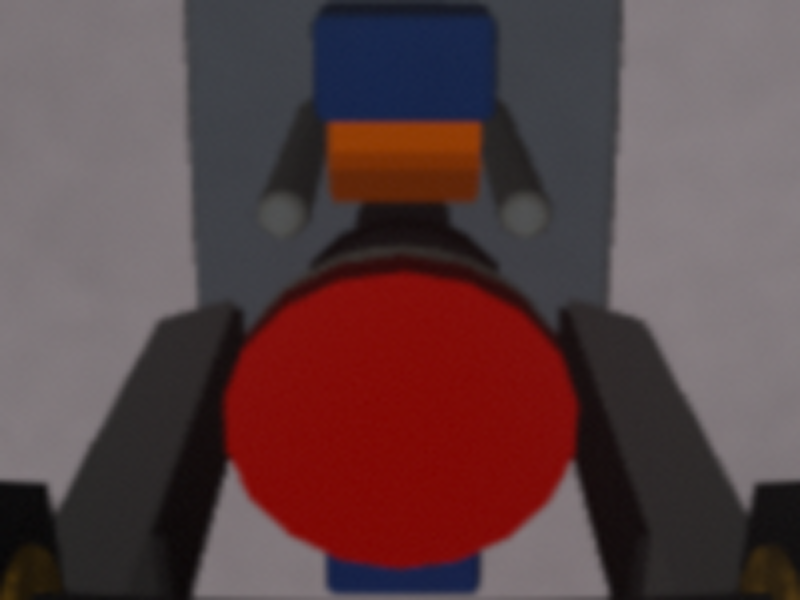

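```bash
python3 - <<'E'
from h import *
c={'fx': 309.70691628693146, 'fy': 309.70691628693146, 'cx': 314.77785855447996, 'cy': 200.64315431011232, 'rvec': np.array([-2.3728 , -1.6844, -0.2327]), 'tvec': np.array([-0.3296, -0.4184,  0.1567])}
P=ray('wrist',[(285.4,206.7),(345.6,206.7)],.094,c); y=2.8058
tx=np.array([np.cos(y),np.sin(y)]);ty=np.array([np.sin(y),-np.cos(y)])
m=P.mean(0)[:2]; my=-.338+np.pi; M=m-.025*np.array([np.cos(my),np.sin(my)])
T=np.array([.5239,.1666])
D=ray('wrist',[314.66,260.9],.0992+.012,c)[0][:2]
print('mag',M,np.linalg.norm(P[0]-P[1]),'yaw',np.arctan2(*(P[0]-P[1])[[1,0]]),'dish',D,'D-T tool',(D-T)@tx,(D-T)@ty,'M-D tool',(M-D)@tx,(M-D)@ty,'M-T',(M-T)@tx,(M-T)@ty)
E
```

```text
mag [0.5212 0.1674] 0.034653558751785836 yaw -1.9070901006899357 dish [0.522  0.1666] D-T tool 0.00182168167110577 -0.0005849668112328881 M-D tool 0.0009663009506298321 0.00044799806948133883 M-T 0.0027879826217356023 -0.0001369687417515492
```

Emit:
apply_moves([
  [[0.07,0.03,0],[0,0,0],0.3],
  [[0.07,0.03,0.3],[0,0,0],0.3],
  [[0.07,0.03,0.5],[0,0,0],0.3],
  [[0.07,0.03,0.7],[0,0,0],0.3],
  [[0.07,0.03,0.9],[0,0,0],0.3],
  [[0.07,0.03,1.1],[0,0,0],0.3],
  [[0.07,0.03,1.3],[0,0,0],0.3],
  [[0.07,0.03,1.4],[0,0,0],0.3],
  [[0.07,0.03,1.4],[0,0,0],0.3],
  [[0.07,0.03,1.4],[0,0,0],0.3],
])

```text
time: 7.85
tool_pos: [0.523, 0.1671, 0.0846]
ee_rot: [-3.141, -0.0, 2.806]
wrist_force: [-0.8, 0.1, -0.1]
width: 0.0492
```

```bash
python3 - <<'E'
from h import *
plan(.5232,.1661,.135,-0.338+np.pi)
im=optics.snapshot('wrist'); cv2.imwrite('pics/w6.png',im[:,:,::-1])
print(blob(im,'red')[:1])
E
```

```text
t 7.85 pos [0.523  0.1671 0.0846] rot [-3.1414 -0.      2.8058] F [-0.8     0.051  -0.0736] w 0.04919555179509583
shift cm [-0.0509 -0.0849 -5.0353] turn [-0.0002 -0.      0.0022]
[(5581, [314.65, 261.12])]
```

View pics/w6.png

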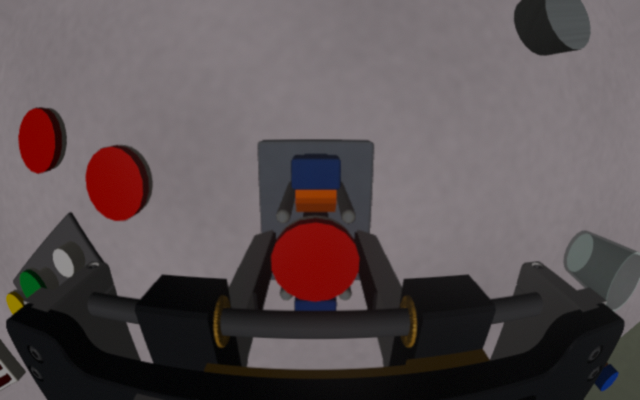

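The dish is between all four posts (about (284,215), (348,215), (286,294), (345,294)) with no side force. I'll go on down gently.

Emit:
apply_moves([
  [[0,0,0.1],[0,0,0],0.3],
  [[0,0,0.2],[0,0,0],0.3],
  [[0,0,0.3],[0,0,0],0.3],
  [[0,0,0.4],[0,0,0],0.3],
  [[0,0,0.5],[0,0,0],0.3],
  [[0,0,0.6],[0,0,0],0.3],
  [[0,0,0.7],[0,0,0],0.3],
  [[0,0,0.8],[0,0,0],0.3],
  [[0,0,0.8],[0,0,0],0.3],
  [[0,0,0.8],[0,0,0],0.3],
])

```text
time: 8.73
tool_pos: [0.523, 0.1671, 0.077]
ee_rot: [-3.142, 0.0, 2.806]
wrist_force: [-2.1, -0.5, 1.0]
width: 0.0494
```

Emit:
apply_moves([
  [[0,0,0],[0,0,0],0.7],
  [[0,0,0],[0,0,0],0.8],
  [[0,0,0],[0,0,0],0.8],
  [[0,0,0],[0,0,0],0.8],
  [[0,0,0],[0,0,0],0.8],
  [[0,0,-1],[0,0,0],0.8],
  [[0,0,-2.5],[0,0,0],0.8],
  [[0,0,-4],[0,0,0],0.5],
  [[0,0,-5],[0,0,0],0],
  [[0,0,-5],[0,0,0],0],
])

```text
time: 9.57
tool_pos: [0.5248, 0.1675, 0.1303]
ee_rot: [3.138, 0.005, 2.806]
wrist_force: [0.5, -0.3, -0.4]
width: 0.0586
```

```bash
python3 - <<'E'
from h import *
plan(.523,.1665,.12,-0.338+np.pi)
c=optics.get_calibration('wrist'); print(c)
im=optics.snapshot('wrist'); cv2.imwrite('pics/w7.png',im[:,:,::-1])
for a,p in blob(im,'red'): print(a,p,ray('wrist',p,.088,c)[0])
E
```

```text
t 9.5667 pos [0.5248 0.1675 0.1303] rot [3.1385 0.0054 2.8058] F [ 0.494  -0.2511 -0.4219] w 0.058610061820722904
shift cm [ 0.146  -0.1582  1.0303] turn [0.0031 0.0054 0.0022]
{'fx': 309.70691628693146, 'fy': 309.70691628693146, 'cx': 314.77785855447996, 'cy': 200.64315431011232, 'rvec': array([-2.3709, -1.6824, -0.2398]), 'tvec': array([-0.3311, -0.4272,  0.1835])}
3601 [313.02, 225.48] [0.5221 0.1668 0.088 ]
2808 [137.4, 171.44] [0.4388 0.0544 0.088 ]
1765 [62.68, 133.81] [ 0.3783 -0.009   0.088 ]
```

View pics/w7.png

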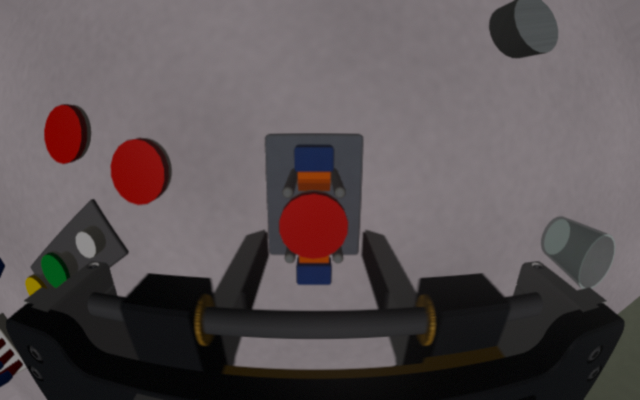

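Emit:
apply_moves([
  [[0.14,-0.12,0],[0.003,0.005,0],0],
  [[0.14,-0.12,0],[0.003,0.005,0],0],
  [[0.14,-0.12,0],[0.003,0.005,0],0],
  [[0.14,-0.12,0.3],[0.003,0.005,0],0],
  [[0.14,-0.12,0.6],[0.003,0.005,0],0],
  [[0.14,-0.12,1],[0.003,0.005,0],0],
  [[0.14,-0.12,1.4],[0.003,0.005,0],0],
  [[0.14,-0.12,1.8],[0.003,0.005,0],0],
  [[0.14,-0.12,2.1],[0.003,0.005,0],0],
  [[0.14,-0.12,2.1],[0.003,0.005,0],0],
])

```text
time: 10.45
tool_pos: [0.5207, 0.1663, 0.1045]
ee_rot: [-3.138, -0.007, 2.806]
wrist_force: [0.3, -0.1, -0.5]
width: 0.0007
```

```bash
python3 - <<'E'
from h import *
optics.snapshot('wrist')
plan(.5230,.1665,.102,-0.338+np.pi)
E
```

```text
t 10.5 pos [0.5209 0.1663 0.1051] rot [-3.1379 -0.0059  2.8058] F [0.4771 0.721  0.2697] w 0.0008114013876368675
shift cm [-0.1916  0.0836  0.3075] turn [-0.0037 -0.0059  0.0022]
```

Pressing down slowly now, about 4 mm per call at first, to feel where contact begins.

Emit:
apply_moves([
  [[-0.19,0.08,0],[-0.0037,-0.0059,0],0],
  [[-0.19,0.08,0.2],[-0.0037,-0.0059,0],0],
  [[-0.19,0.08,0.3],[-0.0037,-0.0059,0],0],
  [[-0.19,0.08,0.4],[-0.0037,-0.0059,0],0],
  [[-0.19,0.08,0.4],[-0.0037,-0.0059,0],0],
  [[-0.19,0.08,0.5],[-0.0037,-0.0059,0],0],
  [[-0.19,0.08,0.6],[-0.0037,-0.0059,0],0],
  [[-0.19,0.08,0.7],[-0.0037,-0.0059,0],0],
  [[-0.19,0.08,0.7],[-0.0037,-0.0059,0],0],
  [[-0.19,0.08,0.7],[-0.0037,-0.0059,0],0],
])

```text
time: 11.33
tool_pos: [0.5236, 0.1666, 0.099]
ee_rot: [3.14, 0.002, 2.806]
wrist_force: [2.1, 1.0, 3.0]
width: 0.0004
```

Emit:
apply_moves([
  [[0,0,0.1],[0,0,0],0],
  [[0,0,0.2],[0,0,0],0],
  [[0,0,0.3],[0,0,0],0],
  [[0,0,0.4],[0,0,0],0],
  [[0,0,0.5],[0,0,0],0],
  [[0,0,0.6],[0,0,0],0],
  [[0,0,0.7],[0,0,0],0],
  [[0,0,0.8],[0,0,0],0],
  [[0,0,0.8],[0,0,0],0],
  [[0,0,0.8],[0,0,0],0],
])

```text
time: 12.17
tool_pos: [0.5236, 0.1666, 0.0906]
ee_rot: [3.141, 0.001, 2.806]
wrist_force: [2.2, 1.0, 3.3]
width: 0.0004
```

Emit:
apply_moves([
  [[0,0,0.1],[0,0,0],0],
  [[0,0,0.2],[0,0,0],0],
  [[0,0,0.3],[0,0,0],0],
  [[0,0,0.4],[0,0,0],0],
  [[0,0,0.5],[0,0,0],0],
  [[0,0,0.6],[0,0,0],0],
  [[0,0,0.7],[0,0,0],0],
  [[0,0,0.8],[0,0,0],0],
  [[0,0,0.8],[0,0,0],0],
  [[0,0,0.8],[0,0,0],0],
])

```text
time: 13.0
tool_pos: [0.5236, 0.1666, 0.0829]
ee_rot: [3.141, 0.002, 2.806]
wrist_force: [1.5, 1.6, 5.2]
width: 0.0002
```

```bash
python3 - <<'E'
from h import *
plan(.5230,.1665,.074,-0.338+np.pi)
im=optics.snapshot('wrist'); cv2.imwrite('pics/w8.png',im[:,:,::-1])
E
```

```text
t 13.0 pos [0.5236 0.1666 0.0829] rot [3.1406 0.0016 2.8059] F [1.5051 1.57   5.2361] w 0.00015369216760137487
shift cm [ 0.0539 -0.0325  0.8888] turn [0.001  0.0016 0.0023]
```

View pics/w8.png

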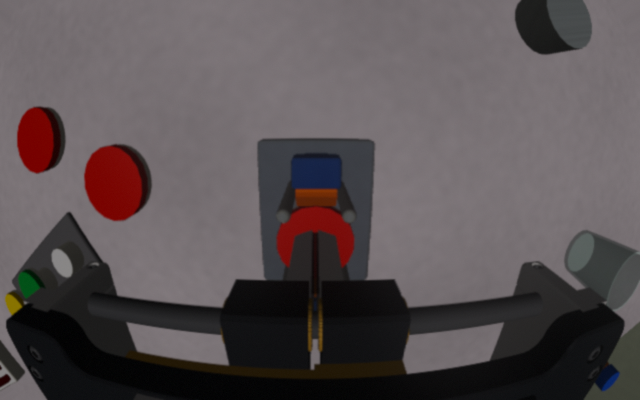

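The dish is going down flat under the shut fingers, with the near catch (316,197) pushed back. I'll continue.

Emit:
apply_moves([
  [[0,0,0.1],[0,0,0],0],
  [[0,0,0.2],[0,0,0],0],
  [[0,0,0.3],[0,0,0],0],
  [[0,0,0.4],[0,0,0],0],
  [[0,0,0.5],[0,0,0],0],
  [[0,0,0.6],[0,0,0],0],
  [[0,0,0.7],[0,0,0],0],
  [[0,0,0.8],[0,0,0],0],
  [[0,0,0.8],[0,0,0],0],
  [[0,0,0.8],[0,0,0],0],
])

```text
time: 13.88
tool_pos: [0.5236, 0.1666, 0.0753]
ee_rot: [3.141, 0.002, 2.806]
wrist_force: [1.4, 0.9, 7.3]
width: 0.0005
```

Emit:
apply_moves([
  [[0,0,0.05],[0,0,0],0],
  [[0,0,0.1],[0,0,0],0],
  [[0,0,0.15],[0,0,0],0],
  [[0,0,0.2],[0,0,0],0],
  [[0,0,0.25],[0,0,0],0],
  [[0,0,0.3],[0,0,0],0],
  [[0,0,0.35],[0,0,0],0],
  [[0,0,0.4],[0,0,0],0],
  [[0,0,0.4],[0,0,0],0],
  [[0,0,0.4],[0,0,0],0],
])

```text
time: 14.72
tool_pos: [0.5236, 0.1666, 0.0715]
ee_rot: [3.141, 0.002, 2.806]
wrist_force: [0.9, 0.9, 8.3]
width: 0.0006
```

```bash
python3 - <<'E'
from h import *
plan(.5230,.1665,.071,-0.338+np.pi)
im=optics.snapshot('wrist'); cv2.imwrite('pics/w9.png',cv2.resize(im[140:300,230:400,::-1],None,fx=3.5,fy=3.5,interpolation=cv2.INTER_CUBIC))
E
```

```text
t 14.7167 pos [0.5236 0.1666 0.0715] rot [3.1405 0.0017 2.8057] F [0.9023 0.9462 8.2709] w 0.000636192351086073
shift cm [ 0.0551 -0.0283  0.0539] turn [0.0011 0.0017 0.0021]
```

View pics/w9.png

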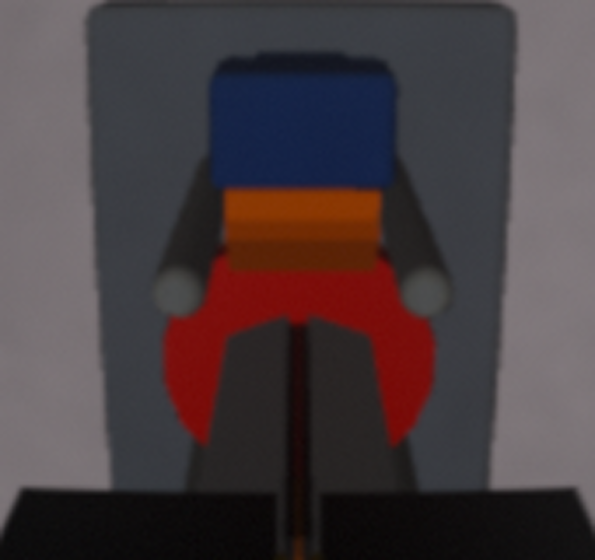

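The near catch now overlaps the dish's rim (crop 300,260), and 8 N matches about 28–30 mm of stroke. I'll press 2 mm more for certainty, then lift off.

Emit:
apply_moves([
  [[0,0,0.1],[0,0,0],0],
  [[0,0,0.2],[0,0,0],0],
  [[0,0,0.2],[0,0,0],0],
  [[0,0,0.1],[0,0,0],0],
  [[0,0,0],[0,0,0],0],
  [[0,0,-0.2],[0,0,0],0],
  [[0,0,-0.5],[0,0,0],0],
  [[0,0,-1.2],[0,0,0],0],
  [[0,0,-2.5],[0,0,0],0],
  [[0,0,-4],[0,0,0],0],
])

```text
time: 15.6
tool_pos: [0.5205, 0.1659, 0.1082]
ee_rot: [-3.138, -0.006, 2.806]
wrist_force: [0.9, -0.3, 0.5]
width: 0.0007
```

Emit:
apply_moves([
  [[0,0,-3],[0,0,0],0.3],
  [[0,0,-4],[0,0,0],0.7],
  [[0,0,-4],[0,0,0],0.9],
  [[0,0,-4],[0,0,0],0.9],
  [[0,0,-4],[0,0,0],0.9],
  [[0,0,-4],[0,0,0],0.9],
  [[0,0,-4],[0,0,0],0.9],
  [[0,0,-4],[0,0,0],0.9],
  [[0,0,-4],[0,0,0],0.9],
  [[0,0,-4],[0,0,0],0.9],
])

```text
time: 16.43
tool_pos: [0.5231, 0.1665, 0.1504]
ee_rot: [3.141, 0.0, 2.806]
wrist_force: [0.2, 0.1, 0.3]
width: 0.0637
```

```bash
python3 - <<'E'
from h import *
plan(.516,-.246,.2,1.788)
c=optics.get_calibration('wrist'); print(c)
im=optics.snapshot('wrist'); cv2.imwrite('pics/w10.png',im[:,:,::-1])
for col in ('red','green','yellow'): print(blob(im,col))
cv2.imwrite('pics/w10m.png',cv2.resize(im[130:290,230:400,::-1],None,fx=3.5,fy=3.5,interpolation=cv2.INTER_CUBIC))
im=optics.snapshot('top'); cv2.imwrite('pics/top2.png',im[:,:,::-1])
for col in ('red','green','yellow'): print([(a,p,ray('top',p,.044)[0]) for a,p in blob(im,col)])
E
```

```text
t 16.4333 pos [0.5231 0.1665 0.1504] rot [3.1413 0.0004 2.8058] F [0.2451 0.1151 0.3365] w 0.06369542872585504
shift cm [-12.9223 -39.178   -4.9707] turn [0.0005 0.0002 1.0178]
{'fx': 309.70691628693146, 'fy': 309.70691628693146, 'cx': 314.77785855447996, 'cy': 200.64315431011232, 'rvec': array([-2.3731, -1.6846, -0.2324]), 'tvec': array([-0.3293, -0.4316,  0.2063])}
[(2592, [148.47, 169.76]), (2346, [315.26, 209.48]), (1686, [75.12, 133.62])]
[(511, [62.64, 264.73])]
[(262, [43.6, 281.47])]
[(649, [366.91, 250.24], array([ 0.3552, -0.0767,  0.044 ])), (624, [331.89, 214.82], array([0.4347, 0.0059, 0.044 ]))]
[(340, [409.88, 190.13], array([ 0.4964, -0.1733,  0.044 ]))]
[(364, [441.01, 183.18], array([ 0.5142, -0.2447,  0.044 ]))]
```

View pics/w10m.png

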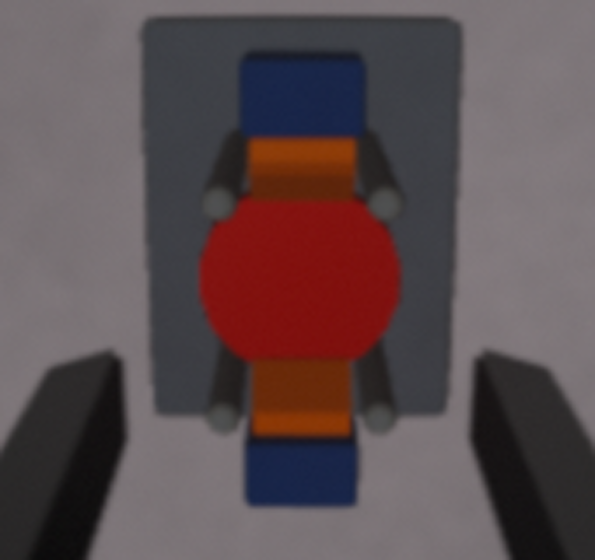

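Both catches lie over the red dish's rim at top and bottom (crop 300,195 and 300,365), and it sits flat and untouched. Now I'll fetch the yellow one.

```bash
python3 - <<'E'
from h import *
plan(.5142,-.2449,.13,1.788)
E
```

```text
t 16.5333 pos [0.5232 0.1665 0.1506] rot [3.1411 0.0008 2.8058] F [ 0.5464  0.2521 -0.8497] w 0.0718111904308547
shift cm [-12.7039 -39.142    2.0511] turn [0.0009 0.0005 1.0178]
```

Emit:
apply_moves([
  [[-1,-3,0],[0,0,0.1],1],
  [[-2.2,-6.8,0],[0,0,0.2],1],
  [[-3.5,-10.7,0],[0,0,0.32],1],
  [[-4.7,-14.6,0],[0,0,0.44],1],
  [[-6,-18.5,0],[0,0,0.56],1],
  [[-7.2,-22.4,0],[0,0,0.68],1],
  [[-8.5,-26.3,0],[0,0,0.8],1],
  [[-9.8,-30.2,0],[0,0,0.9],1],
  [[-11,-34,0],[0,0,1],1],
  [[-12,-37,0.5],[0,0,1.018],1],
])

```text
time: 17.37
tool_pos: [0.5147, -0.2257, 0.1469]
ee_rot: [3.139, 0.003, 1.782]
wrist_force: [0.7, -0.0, -0.5]
width: 0.0939
```

```bash
python3 - <<'E'
from h import *
plan(.5142,-.2449,.08,1.788)
E
```

```text
t 17.3667 pos [ 0.5147 -0.2257  0.1469] rot [3.1386 0.0025 1.7825] F [ 0.7414 -0.0137 -0.5096] w 0.09393373100076363
shift cm [-1.847  -0.4699  6.6928] turn [ 0.003   0.0025 -0.0055]
```

Emit:
apply_moves([
  [[-1,-0.2,1],[0,0,0],1],
  [[-1.9,-0.45,2.5],[0,0,0],1],
  [[-1.9,-0.45,4],[0,0,0],1],
  [[-1.9,-0.45,5.5],[0,0,0],1],
  [[-1.9,-0.45,6.5],[0,0,0],1],
  [[-1.9,-0.45,6.7],[0,0,0],1],
  [[-1.9,-0.45,6.7],[0,0,0],1],
  [[-1.9,-0.45,6.7],[0,0,0],1],
  [[-1.9,-0.45,6.7],[0,0,0],1],
  [[-1.9,-0.45,6.7],[0,0,0],1],
])

```text
time: 18.2
tool_pos: [0.5151, -0.242, 0.0799]
ee_rot: [3.139, 0.002, 1.788]
wrist_force: [0.4, -0.0, 0.9]
width: 0.0941
```

```bash
python3 - <<'E'
from h import *
plan(.5142,-.2449,.032,1.788)
c=optics.get_calibration('wrist')
im=optics.snapshot('wrist'); cv2.imwrite('pics/w11.png',im[:,:,::-1])
for col in ('green','yellow'):print([(a,p,ray('wrist',p,.044,c)[0]) for a,p in blob(im,col)])
E
```

```text
t 18.2 pos [ 0.5151 -0.242   0.0799] rot [3.1388 0.0015 1.7882] F [ 0.4293 -0.0054  0.854 ] w 0.0940781775455696
shift cm [-0.254  -0.1667  4.7852] turn [0.0028 0.0015 0.0002]
[(4521, [310.25, 128.54], array([ 0.4966, -0.1742,  0.044 ]))]
[(3687, [313.05, 234.63], array([ 0.5139, -0.2449,  0.044 ]))]
```

View pics/w11.png

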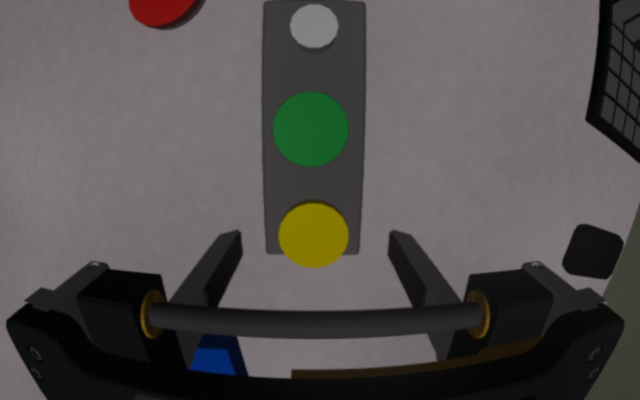

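Yellow is at (313,235) and measures (0.514, -0.245), agreeing with the top camera. I'll go down and grip.

Emit:
apply_moves([
  [[-0.28,-0.12,0.7],[0,0,0],1],
  [[-0.28,-0.12,1.7],[0,0,0],1],
  [[-0.28,-0.12,2.8],[0,0,0],1],
  [[-0.28,-0.12,3.7],[0,0,0],1],
  [[-0.28,-0.12,4.3],[0,0,0],1],
  [[-0.28,-0.12,4.7],[0,0,0],1],
  [[-0.28,-0.12,4.75],[0,0,0],1],
  [[-0.28,-0.12,4.75],[0,0,0],1],
  [[-0.28,-0.12,4.75],[0,0,0],0.8],
  [[-0.28,-0.12,4.75],[0,0,0],0.7],
])

```text
time: 19.08
tool_pos: [0.5143, -0.2451, 0.0318]
ee_rot: [3.139, 0.001, 1.788]
wrist_force: [-0.3, 0.3, -0.0]
width: 0.0842
```

```bash
python3 - <<'E'
from h import *
plan(.5142,-.2452,.032,1.788)
E
```

```text
t 19.0833 pos [ 0.5143 -0.2451  0.0318] rot [3.1395 0.0009 1.7878] F [-0.2964  0.2642 -0.0197] w 0.08424322615621474
shift cm [-0.0078 -0.0156 -0.0219] turn [ 0.0021  0.0009 -0.0002]
```

Emit:
apply_moves([
  [[0,0,0],[0,0,0],0.4],
  [[0,0,0],[0,0,0],0.4],
  [[0,0,0],[0,0,0],0.3],
  [[0,0,0],[0,0,0],0.3],
  [[0,0,0],[0,0,0],0.3],
  [[0,0,0],[0,0,0],0.3],
  [[0,0,0],[0,0,0],0.3],
  [[0,0,-1],[0,0,0],0.3],
  [[0,0,-2.5],[0,0,0],0.3],
  [[0,0,-5],[0,0,0],0.3],
])

```text
time: 19.92
tool_pos: [0.512, -0.2438, 0.0793]
ee_rot: [-3.138, -0.004, 1.788]
wrist_force: [-1.2, -0.5, -0.3]
width: 0.0492
```

```bash
python3 - <<'E'
from h import *
plan(.5232,.1665,.14,-.338+np.pi)
E
```

```text
t 19.9167 pos [ 0.512  -0.2438  0.0793] rot [-3.1383 -0.0042  1.7877] F [-1.1689 -0.5209 -0.285 ] w 0.04918267069211717
shift cm [39.8524  9.9029 -5.9359] turn [-0.0009 -0.0055 -1.0159]
```

Emit:
apply_moves([
  [[0,0,-3],[0,0,0],0.3],
  [[2,0.5,-5.5],[0,0,-0.1],0.3],
  [[5.5,1.3,-5.8],[0,0,-0.2],0.3],
  [[9.5,2.3,-5.8],[0,0,-0.32],0.3],
  [[13.5,3.3,-5.8],[0,0,-0.44],0.3],
  [[17.5,4.3,-5.8],[0,0,-0.56],0.3],
  [[21.5,5.2,-5.8],[0,0,-0.68],0.3],
  [[25.5,6.2,-5.8],[0,0,-0.8],0.3],
  [[29.5,7.2,-5.8],[0,0,-0.9],0.3],
  [[33,8,-5.8],[0,0,-1],0.3],
])

```text
time: 20.75
tool_pos: [0.5205, 0.0972, 0.1401]
ee_rot: [3.14, 0.002, 2.794]
wrist_force: [0.1, 0.1, -0.3]
width: 0.0495
```

```bash
python3 - <<'E'
from h import *
plan(.5232,.1665,.14,-.338+np.pi)
E
```

```text
t 20.75 pos [0.5205 0.0972 0.1401] rot [3.14   0.0018 2.7936] F [ 0.0535  0.1077 -0.3345] w 0.04949085181237588
shift cm [2.1131 6.608  0.0207] turn [ 0.0015  0.0018 -0.01  ]
```

Emit:
apply_moves([
  [[1,3,0],[0,0,-0.01],0.3],
  [[1.7,5,0],[0,0,-0.01],0.3],
  [[2,6.2,0],[0,0,-0.01],0.3],
  [[2.1,6.5,0],[0,0,-0.01],0.3],
  [[2.1,6.5,0],[0,0,-0.01],0.3],
  [[2.1,6.5,0],[0,0,-0.01],0.3],
  [[2.1,6.5,0],[0,0,-0.01],0.3],
  [[2.1,6.5,0],[0,0,-0.01],0.3],
  [[2.1,6.5,0],[0,0,-0.01],0.3],
  [[2.1,6.5,0],[0,0,-0.01],0.3],
])

```text
time: 21.58
tool_pos: [0.5238, 0.1621, 0.1393]
ee_rot: [3.141, 0.001, 2.797]
wrist_force: [-0.6, -0.3, -0.1]
width: 0.0495
```

```bash
python3 - <<'E'
from h import *
plan(.5230,.1669,.0995,-.336+np.pi)
im=optics.snapshot('wrist'); print(blob(im,'yellow'), blob(im,'red')[:3])
E
```

```text
t 21.5833 pos [0.5238 0.1621 0.1393] rot [3.1411 0.0011 2.7965] F [-0.5888 -0.3209 -0.1062] w 0.049546285337445276
shift cm [0.2401 0.4268 3.977 ] turn [ 0.0005  0.0011 -0.0091]
[(5624, [314.68, 262.36])] [(2762, [146.18, 171.08]), (1827, [320.84, 204.94]), (1761, [70.87, 134.6])]
```

Emit:
apply_moves([
  [[0.3,0.44,0.3],[0,0,-0.009],0.3],
  [[0.3,0.44,0.8],[0,0,-0.009],0.3],
  [[0.3,0.44,1.5],[0,0,-0.009],0.3],
  [[0.3,0.44,2.2],[0,0,-0.009],0.3],
  [[0.3,0.44,2.9],[0,0,-0.009],0.3],
  [[0.3,0.44,3.4],[0,0,-0.009],0.3],
  [[0.3,0.44,3.8],[0,0,-0.009],0.3],
  [[0.3,0.44,3.9],[0,0,-0.009],0.3],
  [[0.3,0.44,3.9],[0,0,-0.009],0.3],
  [[0.3,0.44,3.9],[0,0,-0.009],0.3],
])

```text
time: 22.47
tool_pos: [0.5226, 0.168, 0.1004]
ee_rot: [3.141, 0.001, 2.807]
wrist_force: [-0.5, -1.1, -0.1]
width: 0.0491
```

```bash
python3 - <<'E'
from h import *
plan(.5224,.1673,.084,-.336+np.pi)
im=optics.snapshot('wrist'); print(blob(im,'yellow'))
cv2.imwrite('pics/w12m.png',cv2.resize(im[150:310,215:415,::-1],None,fx=4,fy=3.75,interpolation=cv2.INTER_CUBIC))
E
```

```text
t 22.4667 pos [0.5226 0.168  0.1004] rot [3.1408 0.0013 2.8068] F [-0.4761 -1.0727 -0.0989] w 0.04906447725688452
shift cm [-0.0067 -0.0758  1.6417] turn [0.0008 0.0013 0.0012]
[(5628, [314.65, 262.39])]
```

View pics/w12m.png

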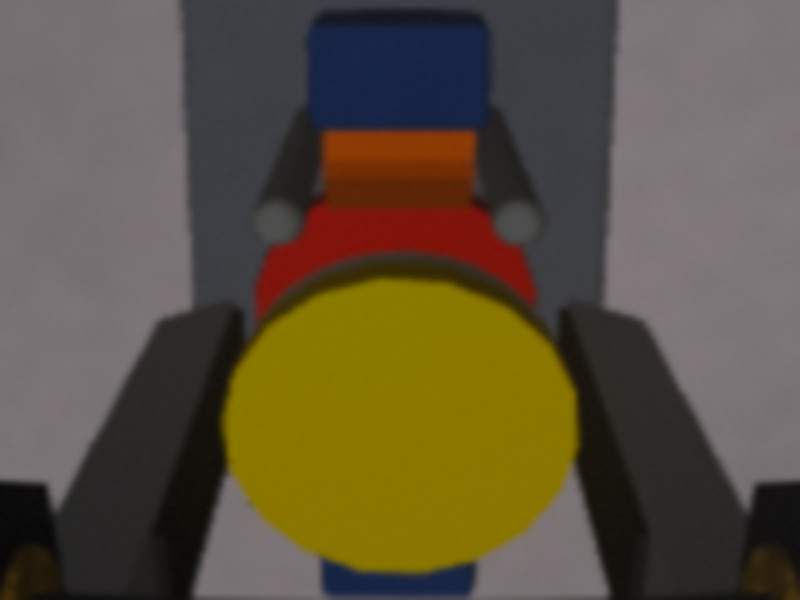

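Emit:
apply_moves([
  [[0,-0.07,0.1],[0,0,0],0.3],
  [[0,-0.07,0.4],[0,0,0],0.3],
  [[0,-0.07,0.7],[0,0,0],0.3],
  [[0,-0.07,1],[0,0,0],0.3],
  [[0,-0.07,1.3],[0,0,0],0.3],
  [[0,-0.07,1.6],[0,0,0],0.3],
  [[0,-0.07,1.8],[0,0,0],0.3],
  [[0,-0.07,1.9],[0,0,0],0.3],
  [[0,-0.07,1.9],[0,0,0],0.3],
  [[0,-0.07,1.9],[0,0,0],0.3],
])

```text
time: 23.35
tool_pos: [0.5222, 0.1674, 0.0812]
ee_rot: [3.141, 0.001, 2.807]
wrist_force: [-0.0, -0.2, -0.4]
width: 0.0491
```

```bash
python3 - <<'E'
from h import *
plan(.5224,.1673,.074,-.336+np.pi)
im=optics.snapshot('wrist'); print(blob(im,'yellow'))
cv2.imwrite('pics/w13m.png',cv2.resize(im[150:310,215:415,::-1],None,fx=4,fy=3.75,interpolation=cv2.INTER_CUBIC))
E
```

```text
t 23.35 pos [0.5222 0.1674 0.0812] rot [3.141  0.001  2.8068] F [-0.0147 -0.2376 -0.409 ] w 0.04905540606466397
shift cm [-0.0231 -0.0019  0.7219] turn [0.0006 0.001  0.0012]
[(5670, [314.68, 262.64])]
```

View pics/w13m.png

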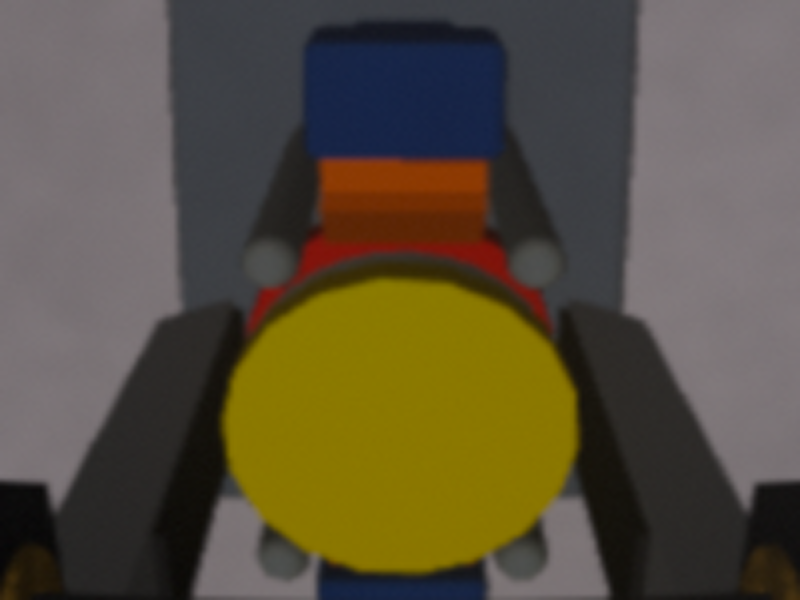

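The yellow dish is centred between the four posts with no force. I'll lower it 6 mm more and release.

Emit:
apply_moves([
  [[0,0,0.2],[0,0,0],0.3],
  [[0,0,0.4],[0,0,0],0.3],
  [[0,0,0.6],[0,0,0],0.3],
  [[0,0,0.7],[0,0,0],0.3],
  [[0,0,0.7],[0,0,0],0.3],
  [[0,0,0.7],[0,0,0],0.3],
  [[0,0,0.7],[0,0,0],0.3],
  [[0,0,0.7],[0,0,0],0.3],
  [[0,0,0.7],[0,0,0],0.3],
  [[0,0,0.7],[0,0,0],0.3],
])

```text
time: 24.23
tool_pos: [0.5226, 0.1672, 0.0755]
ee_rot: [3.141, 0.002, 2.807]
wrist_force: [-0.9, -1.2, 5.0]
width: 0.0493
```

Emit:
apply_moves([
  [[0,0,0],[0,0,0],0.7],
  [[0,0,0],[0,0,0],0.8],
  [[0,0,0],[0,0,0],0.8],
  [[0,0,0],[0,0,0],0.8],
  [[0,0,0],[0,0,0],0.8],
  [[0,0,-1],[0,0,0],0.8],
  [[0,0,-2.5],[0,0,0],0.8],
  [[0,0,-4],[0,0,0],0.8],
  [[0,0,-5.2],[0,0,0],0.5],
  [[0,0,-5.2],[0,0,0],0.5],
])

```text
time: 25.07
tool_pos: [0.5241, 0.1678, 0.1302]
ee_rot: [3.137, 0.007, 2.807]
wrist_force: [0.3, -0.1, 0.5]
width: 0.0657
```

Emit:
apply_moves([
  [[0,0,0],[0,0,0],0.3],
  [[0,0,0],[0,0,0],0],
  [[0,0,0],[0,0,0],0],
  [[0,0,0],[0,0,0],0],
  [[0,0,0],[0,0,0],0],
  [[0,0,0],[0,0,0],0],
  [[0,0,0],[0,0,0],0],
  [[0,0,0],[0,0,0],0],
  [[0,0,0],[0,0,0],0],
  [[0,0,0],[0,0,0],0],
])

```text
time: 25.9
tool_pos: [0.5221, 0.1674, 0.1262]
ee_rot: [3.141, 0.001, 2.807]
wrist_force: [-0.2, -0.0, -0.2]
width: 0.0014
```

```bash
python3 - <<'E'
from h import *
plan(.5232,.1666,.102,-.336+np.pi)
im=optics.snapshot('wrist'); print(blob(im,'yellow'))
cv2.imwrite('pics/w14m.png',cv2.resize(im[130:290,215:415,::-1],None,fx=4,fy=3.75,interpolation=cv2.INTER_CUBIC))
E
```

```text
t 25.9 pos [0.5221 0.1674 0.1262] rot [3.1409 0.001  2.8068] F [-0.237  -0.0016 -0.1528] w 0.0014258420512705894
shift cm [-0.1269 -0.0395  2.4232] turn [0.0006 0.001  0.0012]
[(2469, [314.62, 220.86])]
```

View pics/w14m.png

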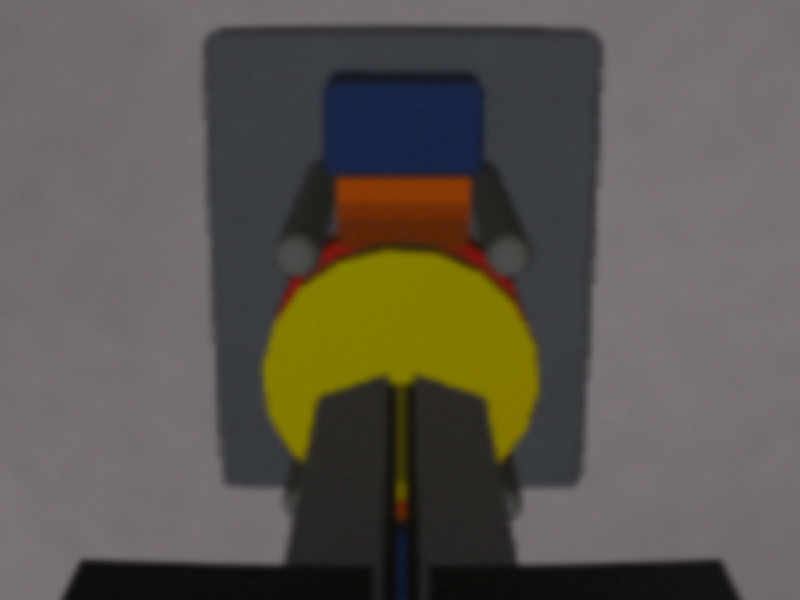

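The yellow dish lies flat between the posts, and the shut fingers are above its middle. I'll press it slowly, watching the force.

Emit:
apply_moves([
  [[-0.12,-0.04,0.3],[0,0,0],0],
  [[-0.12,-0.04,0.8],[0,0,0],0],
  [[-0.12,-0.04,1.3],[0,0,0],0],
  [[-0.12,-0.04,1.8],[0,0,0],0],
  [[-0.12,-0.04,2.2],[0,0,0],0],
  [[-0.12,-0.04,2.5],[0,0,0],0],
  [[-0.12,-0.04,2.7],[0,0,0],0],
  [[-0.12,-0.04,2.8],[0,0,0],0],
  [[-0.12,-0.04,2.9],[0,0,0],0],
  [[-0.12,-0.04,3],[0,0,0],0],
])

```text
time: 26.78
tool_pos: [0.5239, 0.1667, 0.0972]
ee_rot: [3.14, 0.003, 2.807]
wrist_force: [0.1, -0.4, 5.0]
width: 0.0002
```

Emit:
apply_moves([
  [[0,0,0.1],[0,0,0],0],
  [[0,0,0.2],[0,0,0],0],
  [[0,0,0.3],[0,0,0],0],
  [[0,0,0.4],[0,0,0],0],
  [[0,0,0.5],[0,0,0],0],
  [[0,0,0.6],[0,0,0],0],
  [[0,0,0.7],[0,0,0],0],
  [[0,0,0.8],[0,0,0],0],
  [[0,0,0.9],[0,0,0],0],
  [[0,0,1],[0,0,0],0],
])

```text
time: 27.62
tool_pos: [0.5246, 0.1665, 0.0876]
ee_rot: [3.14, 0.005, 2.807]
wrist_force: [1.3, -0.6, 7.2]
width: 0.0007
```

```bash
python3 - <<'E'
from h import *
plan(.5232,.1666,.075,-.336+np.pi)
im=optics.snapshot('wrist'); print(blob(im,'yellow'))
cv2.imwrite('pics/w15m.png',cv2.resize(im[130:290,215:415,::-1],None,fx=4,fy=3.75,interpolation=cv2.INTER_CUBIC))
E
```

```text
t 27.6167 pos [0.5246 0.1665 0.0876] rot [3.1397 0.0045 2.8066] F [ 1.3197 -0.5905  7.1913] w 0.0006967709592409283
shift cm [ 0.1377 -0.0383  1.2587] turn [0.0019 0.0045 0.0011]
[(2591, [316.3, 230.49])]
```

View pics/w15m.png

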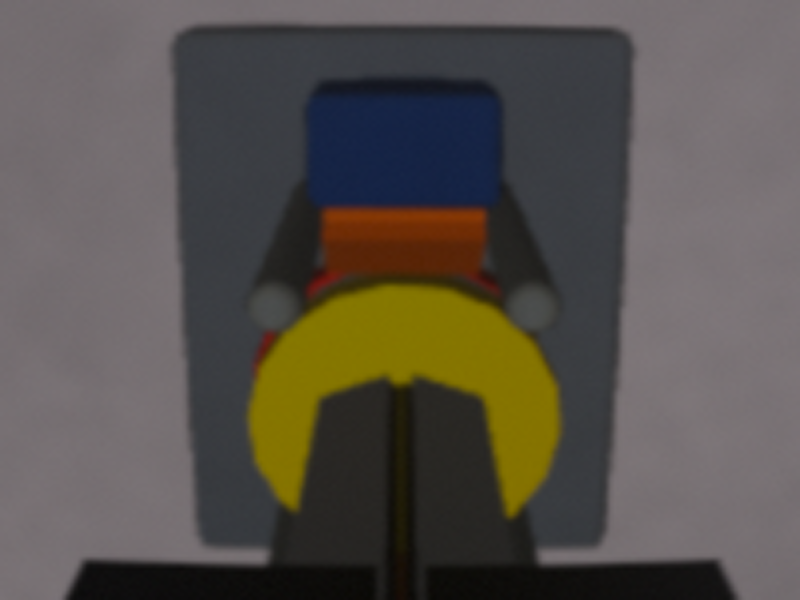

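Emit:
apply_moves([
  [[0.05,-0.02,0],[0,0,0],0],
  [[0.08,-0.03,0.1],[0,0,0],0],
  [[0.08,-0.03,0.2],[0,0,0],0],
  [[0.08,-0.03,0.3],[0,0,0],0],
  [[0.08,-0.03,0.4],[0,0,0],0],
  [[0.08,-0.03,0.5],[0,0,0],0],
  [[0.08,-0.03,0.6],[0,0,0],0],
  [[0.08,-0.03,0.7],[0,0,0],0],
  [[0.08,-0.03,0.7],[0,0,0],0],
  [[0.08,-0.03,0.7],[0,0,0],0],
])

```text
time: 28.5
tool_pos: [0.5245, 0.1665, 0.081]
ee_rot: [3.139, 0.006, 2.807]
wrist_force: [2.3, -1.3, 7.4]
width: 0.0006
```

```bash
python3 - <<'E'
from h import *
plan(.5232,.1666,.075,-.336+np.pi)
im=optics.snapshot('wrist'); print(blob(im,'yellow'))
cv2.imwrite('pics/w16m.png',cv2.resize(im[130:290,215:415,::-1],None,fx=4,fy=3.75,interpolation=cv2.INTER_CUBIC))
E
```

```text
t 28.5 pos [0.5245 0.1665 0.081 ] rot [3.139  0.0062 2.8066] F [ 2.2845 -1.2519  7.4111] w 0.0006417959864821003
shift cm [ 0.1285 -0.0321  0.6022] turn [0.0026 0.0062 0.001 ]
[(2515, [316.27, 231.03])]
```

View pics/w16m.png

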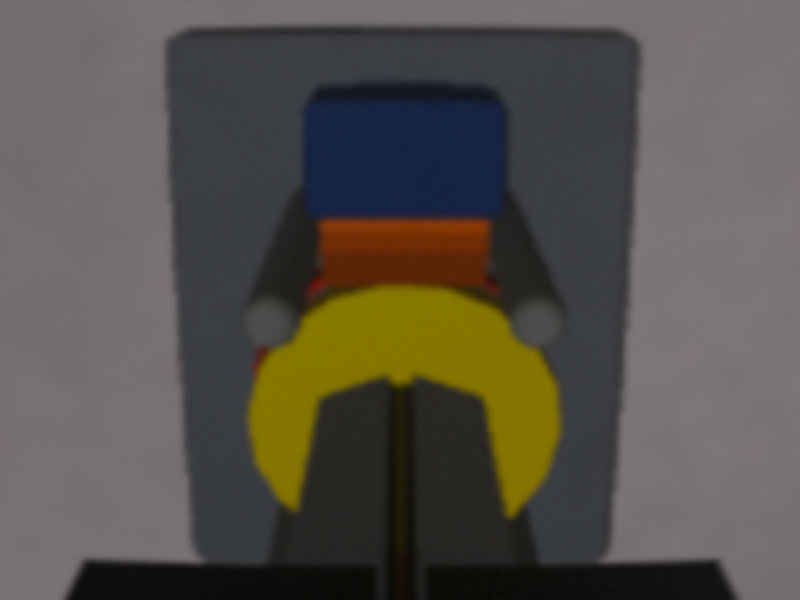

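Emit:
apply_moves([
  [[0,0,0.05],[0,0,0],0],
  [[0,0,0.1],[0,0,0],0],
  [[0,0,0.15],[0,0,0],0],
  [[0,0,0.2],[0,0,0],0],
  [[0,0,0.25],[0,0,0],0],
  [[0,0,0.3],[0,0,0],0],
  [[0,0,0.35],[0,0,0],0],
  [[0,0,0.4],[0,0,0],0],
  [[0,0,0.4],[0,0,0],0],
  [[0,0,0.4],[0,0,0],0],
])

```text
time: 29.38
tool_pos: [0.5244, 0.1665, 0.0773]
ee_rot: [3.139, 0.006, 2.807]
wrist_force: [2.0, -1.5, 9.5]
width: 0.0005
```

```bash
python3 - <<'E'
from h import *
plan(.5232,.1666,.073,-.336+np.pi)
im=optics.snapshot('wrist'); print(blob(im,'yellow'))
cv2.imwrite('pics/w17m.png',cv2.resize(im[130:290,215:415,::-1],None,fx=4,fy=3.75,interpolation=cv2.INTER_CUBIC))
im=optics.snapshot('scene'); 
cv2.imwrite('pics/s17m.png',cv2.resize(im[150:250,320:430,::-1],None,fx=6,fy=6,interpolation=cv2.INTER_CUBIC))
E
```

```text
t 29.3833 pos [0.5244 0.1665 0.0773] rot [3.1389 0.0062 2.8066] F [ 2.0308 -1.5475  9.5321] w 0.0004957928729641604
shift cm [ 0.122  -0.0342  0.4337] turn [0.0027 0.0062 0.001 ]
[(2258, [316.34, 233.38])]
```

View pics/w17m.png

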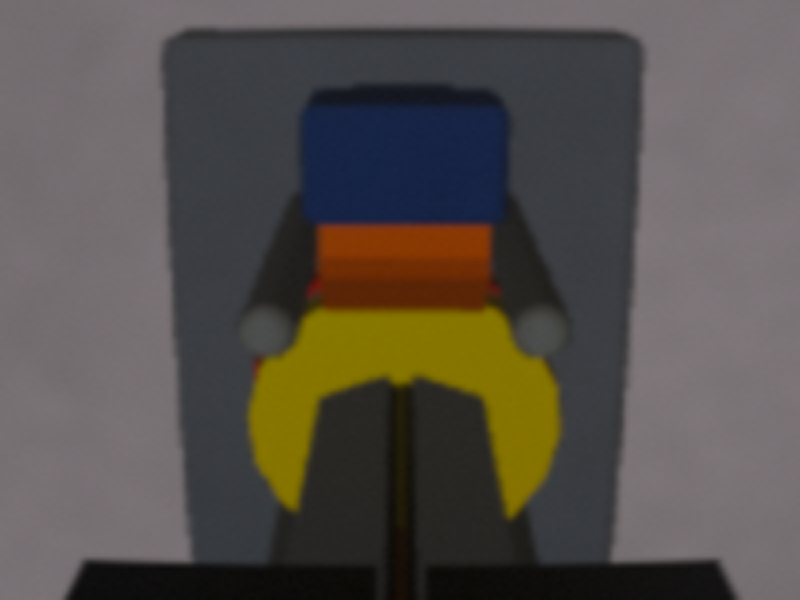

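View pics/s17m.png

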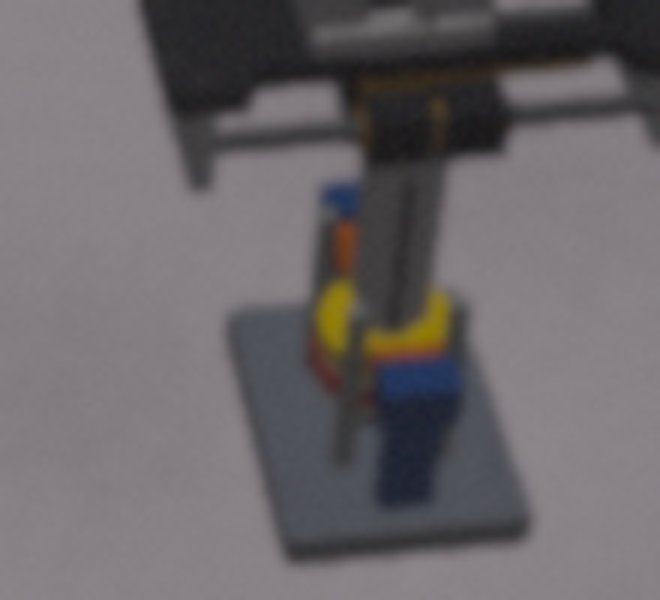

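On the near side the catch (crop 405,295) now overlaps the yellow rim. I'll press a little further for the far one, still at about 10 N.

Emit:
apply_moves([
  [[0,0,0.03],[0,0,0],0],
  [[0,0,0.06],[0,0,0],0],
  [[0,0,0.09],[0,0,0],0],
  [[0,0,0.12],[0,0,0],0],
  [[0,0,0.15],[0,0,0],0],
  [[0,0,0.18],[0,0,0],0],
  [[0,0,0.2],[0,0,0],0],
  [[0,0,0.2],[0,0,0],0],
  [[0,0,0.2],[0,0,0],0],
  [[0,0,0.2],[0,0,0],0],
])

```text
time: 30.32
tool_pos: [0.5244, 0.1665, 0.0754]
ee_rot: [3.139, 0.006, 2.807]
wrist_force: [2.4, -0.7, 9.5]
width: 0.0004
```

Emit:
apply_moves([
  [[0,0,0.02],[0,0,0],0],
  [[0,0,0.04],[0,0,0],0],
  [[0,0,0.06],[0,0,0],0],
  [[0,0,0.08],[0,0,0],0],
  [[0,0,0.1],[0,0,0],0],
  [[0,0,0.12],[0,0,0],0],
  [[0,0,0.14],[0,0,0],0],
  [[0,0,0.15],[0,0,0],0],
  [[0,0,0.15],[0,0,0],0],
  [[0,0,0.15],[0,0,0],0],
])

```text
time: 31.15
tool_pos: [0.5245, 0.1665, 0.074]
ee_rot: [3.139, 0.006, 2.807]
wrist_force: [2.2, -1.0, 9.3]
width: 0.0005
```

```bash
python3 - <<'E'
from h import *
plan(.5232,.1666,.073,-.336+np.pi)
im=optics.snapshot('scene'); 
cv2.imwrite('pics/s18m.png',cv2.resize(im[170:230,340:420,::-1],None,fx=8,fy=8,interpolation=cv2.INTER_CUBIC))
E
```

```text
t 31.15 pos [0.5245 0.1665 0.074 ] rot [3.1389 0.0062 2.8066] F [ 2.1506 -1.0191  9.3384] w 0.0005022698040611996
shift cm [ 0.1239 -0.0313  0.1025] turn [0.0027 0.0062 0.001 ]
```

View pics/s18m.png

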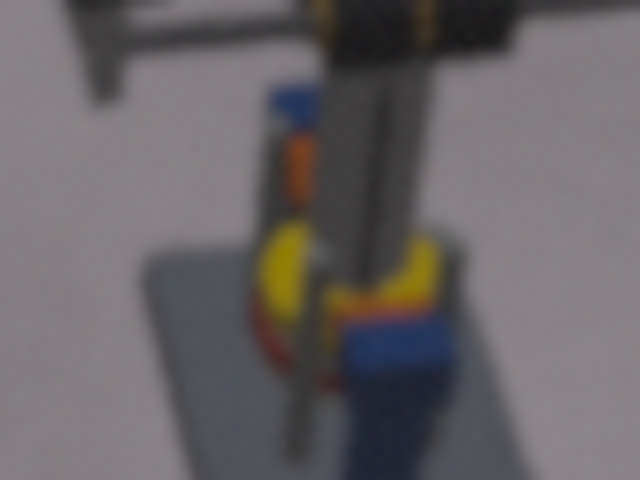

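Emit:
apply_moves([
  [[0,0,0.02],[0,0,0],0],
  [[0,0,0.05],[0,0,0],0],
  [[0,0,0.07],[0,0,0],0],
  [[0,0,0.1],[0,0,0],0],
  [[0,0,0.12],[0,0,0],0],
  [[0,0,0.15],[0,0,0],0],
  [[0,0,0.18],[0,0,0],0],
  [[0,0,0.2],[0,0,0],0],
  [[0,0,0.2],[0,0,0],0],
  [[0,0,0.2],[0,0,0],0],
])

```text
time: 32.03
tool_pos: [0.5246, 0.1665, 0.0736]
ee_rot: [3.139, 0.007, 2.807]
wrist_force: [-0.8, -1.5, 14.9]
width: 0.0004
```

Emit:
apply_moves([
  [[0,0,0.03],[0,0,0],0],
  [[0,0,0.06],[0,0,0],0],
  [[0,0,0.09],[0,0,0],0],
  [[0,0,0.12],[0,0,0],0],
  [[0,0,0.15],[0,0,0],0],
  [[0,0,0.18],[0,0,0],0],
  [[0,0,0.2],[0,0,0],0],
  [[0,0,0.2],[0,0,0],0],
  [[0,0,0.2],[0,0,0],0],
  [[0,0,0.2],[0,0,0],0],
])

```text
time: 32.87
tool_pos: [0.5247, 0.1666, 0.0735]
ee_rot: [3.138, 0.008, 2.807]
wrist_force: [-3.4, -2.2, 22.9]
width: 0.0005
```

```bash
python3 - <<'E'
from h import *
plan(.5232,.1666,.073,-.336+np.pi)
im=optics.snapshot('wrist')
cv2.imwrite('pics/w19m.png',cv2.resize(im[130:290,215:415,::-1],None,fx=4,fy=3.75,interpolation=cv2.INTER_CUBIC))
E
```

```text
t 32.8667 pos [0.5247 0.1666 0.0735] rot [3.1383 0.0077 2.8068] F [-3.4252 -2.1985 22.9154] w 0.0005459327488011919
shift cm [ 0.1474 -0.0488  0.0445] turn [0.0033 0.0077 0.0012]
```

View pics/w19m.png

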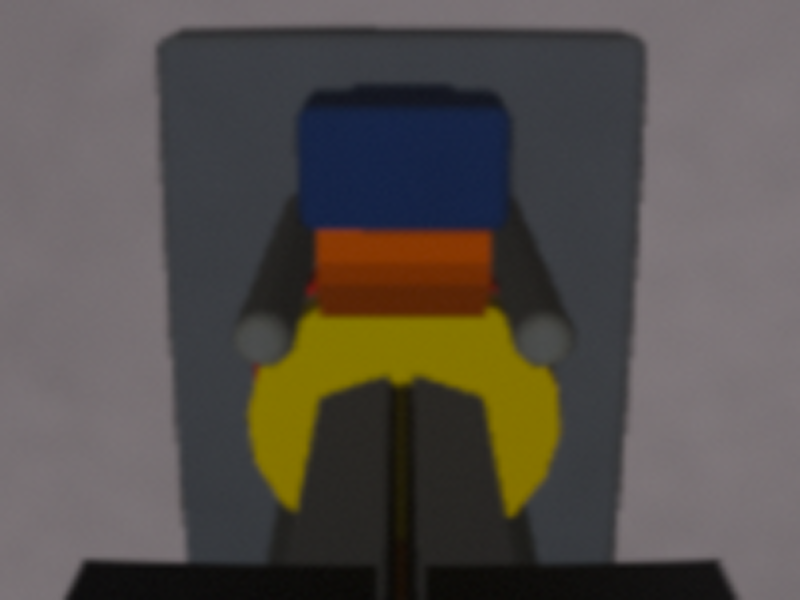

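Force went up to 23 N with no movement, so this is the hard stop, well under 60 N. I'll ease off, lift away and look.

Emit:
apply_moves([
  [[0,0,-0.1],[0,0,0],0],
  [[0,0,-0.2],[0,0,0],0],
  [[0,0,-0.3],[0,0,0],0],
  [[0,0,-0.5],[0,0,0],0],
  [[0,0,-0.7],[0,0,0],0],
  [[0,0,-1],[0,0,0],0],
  [[0,0,-1.5],[0,0,0],0],
  [[0,0,-2.5],[0,0,0],0],
  [[0,0,-4],[0,0,0],0],
  [[0,0,-6],[0,0,0],0],
])

```text
time: 33.75
tool_pos: [0.5202, 0.1663, 0.1258]
ee_rot: [-3.139, -0.005, 2.807]
wrist_force: [1.4, -0.2, 0.5]
width: 0.0008
```

Emit:
apply_moves([
  [[0,0,-2],[0,0,0],0.4],
  [[0,0,-3],[0,0,0],0.8],
  [[0,0,-3],[0,0,0],0.9],
  [[0,0,-3],[0,0,0],0.9],
  [[0,0,-3],[0,0,0],0.9],
  [[0,0,-3],[0,0,0],0.9],
  [[0,0,-3],[0,0,0],0.9],
  [[0,0,-3],[0,0,0],0.9],
  [[0,0,-3],[0,0,0],0.9],
  [[0,0,-3],[0,0,0],0.9],
])

```text
time: 34.58
tool_pos: [0.5221, 0.1665, 0.1574]
ee_rot: [3.141, 0.0, 2.807]
wrist_force: [-0.7, 0.3, -0.1]
width: 0.0635
```

```bash
python3 - <<'E'
from h import *
plan(.5232,.1666,.15,-.336+np.pi)
c=optics.get_calibration('wrist')
im=optics.snapshot('wrist'); print([(a,p,ray('wrist',p,.0636,c)[0]) for a,p in blob(im,'yellow')])
cv2.imwrite('pics/w20m.png',cv2.resize(im[130:290,230:400,::-1],None,fx=3.5,fy=3.5,interpolation=cv2.INTER_CUBIC))
im=optics.snapshot('scene'); 
cv2.imwrite('pics/s20m.png',cv2.resize(im[170:245,340:420,::-1],None,fx=8,fy=8,interpolation=cv2.INTER_CUBIC))
im=optics.snapshot('top'); print(blob(im,'green'))
E
```

```text
t 34.5833 pos [0.5221 0.1665 0.1574] rot [3.1413 0.0004 2.8068] F [-0.6618  0.322  -0.0908] w 0.06353497268236413
shift cm [-0.1036  0.0443  0.7355] turn [0.0003 0.0004 0.0012]
[(2215, [316.37, 208.66], array([0.5231, 0.1672, 0.0636]))]
[(337, [409.85, 190.11])]
```

View pics/w20m.png

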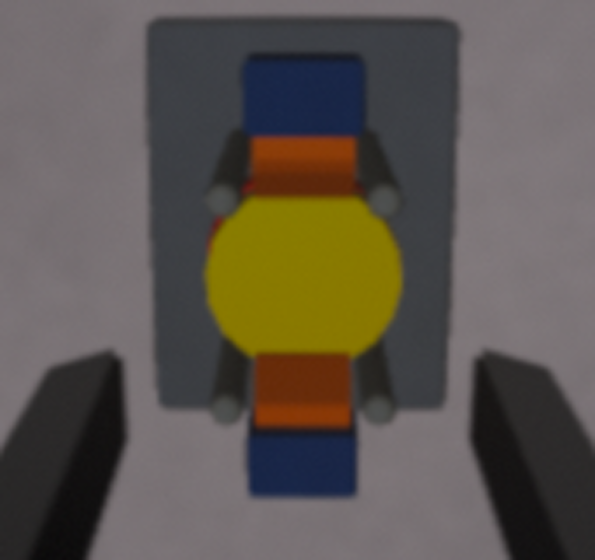

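View pics/s20m.png

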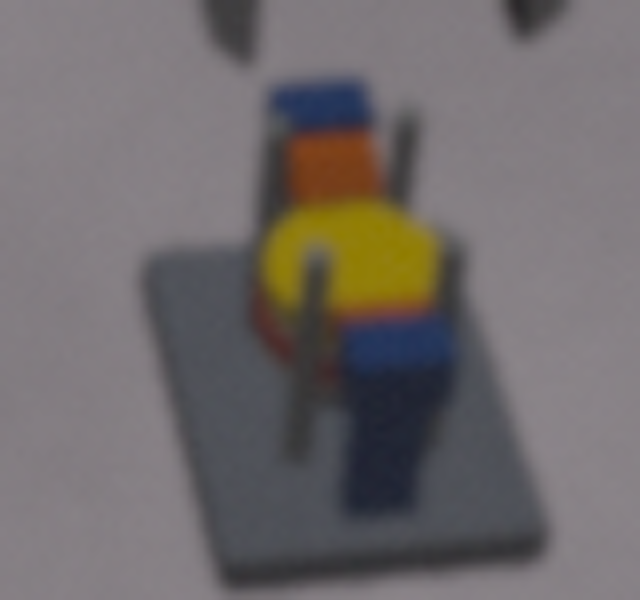

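Both catches lie over the yellow rim (crop 300,190 and 300,355). The red dish is underneath, the stack stays down with the fingers clear, and the green dish hasn't moved. I'll hand it in.

```bash
python3 - <<'E'
from h import *
print(robot.get_obs()['time']); print(job.close_job())
E
```

```text
34.7333
the job is handed in; nothing more can be done
None
```

I loaded both dishes, red first and yellow on top, and handed the job in at 34.7 s. `close_job` reports no verdict.

- **Red dish:** I took it from the rack (the smallest of the three red discs), set it between the posts and pressed it with shut fingertips at about 8 N. Pictures after I lifted off showed both catches over its rim.
- **Yellow dish:** I loaded it the same way and pressed it down to the hard stop. The wrist force rose to 23 N with no further movement, well under the 60 N limit. From the stop height I put the hidden offset h at about 3.6 mm.
- **Last check:** With the fingers clear, both catches lay over the yellow rim. The yellow dish was flat, and by the wrist camera about 1 mm from the magazine's axis. The red dish was underneath, and the green dish had moved less than 0.1 pixel in the top view.

**Disagreements:**
- The cameras differed by 1–4 mm on positions. I used the wrist and top views to align the dishes.
- The arm leaned about 1.5 mm to the side while pressing the yellow dish, with no visible effect on the result.
- The early force readings on the red dish suggested h of 0–2 mm, less than the stop later showed.

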